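# Put the seed-jar case in order and fasten it

## Task

Put the seed case in order: the red-capped and the blue-capped jars stand in each other's compartments, so swap them, and stand every other seed jar from the bench upright in the compartment whose mat has the colour of its cap. Then shut the clear lid fully while its hasp is still swung up, and last swing the hasp down over the staple until it hangs flat against the front. Leave the cup, glove box, scale and spray bottle where they are.

Things in the scene. Friction and masses are not known exactly. Their poses are not given: they have to be found in the camera images.
- case: grey case fixed to the bench: open tray 410 (its y) x 114 mm (its x), walls 44 mm high, 4 mm thick; front (-x) faces the robot. Five compartments along y, 80 mm apart, 77 mm (y) x 80 mm (x), centres 3 mm behind (+x) the case's middle, parted by 3 mm ribs and bordered by black padding strips, tops 42 mm above the bench. Which mat lies where varies. Origin: centre of underside
- mat_red: red mat, 78 x 74 x 2 mm, lying in one compartment of the case and marking it as the home of the red-capped jar; origin at the centre of its underside, 6 mm above the bench (a jar stands 2 mm higher); axes as the case
- mat_blue: blue mat, 78 x 74 x 2 mm, lying in one compartment of the case and marking it as the home of the blue-capped jar; origin at the centre of its underside, 6 mm above the bench (a jar stands 2 mm higher); axes as the case
- mat_yellow: yellow mat, 78 x 74 x 2 mm, lying in one compartment of the case and marking it as the home of the yellow-capped jar; origin at the centre of its underside, 6 mm above the bench (a jar stands 2 mm higher); axes as the case
- mat_green: green mat, 78 x 74 x 2 mm, lying in one compartment of the case and marking it as the home of the green-capped jar; origin at the centre of its underside, 6 mm above the bench (a jar stands 2 mm higher); axes as the case
- mat_black: black mat, 78 x 74 x 2 mm, lying in one compartment of the case and marking it as the home of the black-capped jar; origin at the centre of its underside, 6 mm above the bench (a jar stands 2 mm higher); axes as the case
- jar_red: seed jar, round, white with a red screw cap and a red band: body 53 mm across, cap 56 mm across, 22 mm tall at the top, 76 mm tall in all, about 0.15 kg, bottom-heavy (centre of mass about 23 mm up); origin at the centre of its underside, z up; at the start it stands in the compartment of the other of red and blue
- jar_blue: seed jar, round, white with a blue screw cap and a blue band: body 53 mm across, cap 56 mm across, 22 mm tall at the top, 76 mm tall in all, about 0.15 kg, bottom-heavy (centre of mass about 23 mm up); origin at the centre of its underside, z up; at the start it stands in the compartment of the other of red and blue
- jar_yellow: seed jar, round, white with a yellow screw cap and a yellow band: body 53 mm across, cap 56 mm across, 22 mm tall at the top, 76 mm tall in all, about 0.15 kg, bottom-heavy (centre of mass about 23 mm up); origin at the centre of its underside, z up; it starts on the bench to the left of the case, or is absent
- jar_green: seed jar, round, white with a green screw cap and a green band: body 53 mm across, cap 56 mm across, 22 mm tall at the top, 76 mm tall in all, about 0.15 kg, bottom-heavy (centre of mass about 23 mm up); origin at the centre of its underside, z up; it starts on the bench to the left of the case, or is absent
- jar_black: seed jar, round, white with a black screw cap and a black band: body 53 mm across, cap 56 mm across, 22 mm tall at the top, 76 mm tall in all, about 0.15 kg, bottom-heavy (centre of mass about 23 mm up); origin at the centre of its underside, z up; it starts on the bench to the left of the case, or is absent
- lid (a joint): angle of the clear lid about its hinge, rad: 0 shut, 1.9 to 2.1 at the start (leaning back), stop at 2.2. Stiff friction hinge (about 0.3 N m): the 0.3 kg lid stays where it is left. A shell 410 x 114 mm, 50 mm deep, walls 4 mm, hollow towards the case; shut, its top is 94 mm above the bench and clears jars that stand in the compartments
- lid_hinge (a point): middle of the lid's hinge line, which runs along the case's y at the rear (+x) outer edge, 57 mm behind the case's middle and 44 mm above the bench
- lid_edge (a point): middle of the lid's front outer top edge: with the lid shut it is 114 mm in front of the hinge line and 50 mm above it; it moves with the lid
- hasp (a joint): angle of the hasp about its hinge on the lid's front face, relative to the lid, rad: 0 hanging flat down the front with the staple through its slot (fastened), 1.57 standing straight out from the front, stop at 2.3; starts at 1.1 to 1.8. Light friction (about 0.05 N m) keeps it where it is left
- hasp_hinge (a point): middle of the hasp's hinge line (along the case's y): 4.5 mm in front of the lid's front face, 40 mm above the lid's lower rim, 84 mm above the bench when the lid is shut; moves with the lid
- hasp_tip (a point): free end of the hasp, an aluminium strap 70 mm long, 36 mm wide and 3 mm thick; its slot, 14 mm wide, lies 44 to 64 mm from its hinge, the rest is plain; moves with the hasp
- staple (a point): outer end of the steel staple, a wire loop 14 mm wide in the middle of the case's front wall, 28 mm above the bench, standing out 12 mm
- cup: red plastic cup, bystander, 90 mm across the rim, 115 mm tall; origin under its centre
- glove_box: black glove box with a green band, bystander, 120 x 230 x 70 mm; origin under its centre
- scale: black weighing scale with a round steel pan, bystander, 160 x 140 x 38 mm; origin under its centre
- sprayer: white spray bottle with a blue head, bystander, 72 mm across, 202 mm tall; origin under its centre
Things that resemble listed ones, but are neither listed nor needed, are in the scene too. What is shaped like the jar_red but orange, pink or turquoise is not meant.

How it is judged:
By the outcome, as a careful person would: the job done as asked, in the order asked, and still so for the second after the job is handed in, with the robot touching nothing.
Of jar_yellow, jar_green, jar_black only 1 to 3 are there at a start; the rules pass over those that are not, and their reading is None.
At some moment in a run one of jar_yellow, jar_green, jar_black may be knocked a few centimetres aside while the robot is not near it.
It also fails if it takes over 210 s, if anything falls off the work surface, if the arm or the gripper's body presses on something with over 40 N, if the wrist force passes 120 N, or if a joint passes its speed limit or range.

## Robot

A 6-joint arm with a two-finger parallel gripper is mounted at the origin on the work surface. World frame = base frame: x ahead of the robot, y to its left, z up, the work surface at z = 0. Lengths are in m, angles in rad, forces in N, time in s.
With the tool pointing down it reaches from about 0.35 to 0.775 m from the base axis. Payload 5.5 kg.
Tool frame: the origin (TCP) lies at the very end of the fingers, on their centre line; the grasp point (between the pads) lies 19 mm behind it; y points along the fingers, z is the direction in which the jaws open and shut, and the axes are right-handed (so a half turn about y gives the same grasp; the last joint's range is limited). The gripper opens to 85 mm and grips with 20 to 120 N. Pads are 22 mm wide; open, the fingers measure 114 mm over their backs; the gripper's body (76 mm by 85 mm) begins 54 mm behind the grasp point. The pads swing forward as they close: fully open they stand 13 mm farther back than shut.
Start: joints at [1.053, 0.313, 0.046, 1.304, 0, 1.431], TCP at [0.212, 0.534, 0.231] pointing down, gripper open.
Joint ranges: [-2.76, 2.76], [-0.86, 1.69], [-1.03, 1.26], [-2.2, 2.34], [-1.47, 1.5], [-3.14, 3.14]. Speed limits (rad/s): [2.57, 2.57, 3.14, 3.14, 3.14, 3.14].

## Interface

Orientations are given as a unit quaternion [w, x, y, z].
In Python, from workcell import env gives the robot as it stands.
- The arm moves only by the shell command python3 -m inch 'ROWS' [OPENING] [FORCE]. ROWS is JSON, a list that holds one entry, the list of rows, each a list of 4 numbers: the shift along the tool's x, y, z in mm, then the turn about the tool's y in degrees. In form: [[[tx, ty, tz, spin], ...]]. A call has 1 to 10 rows; each row is the pose to reach, as a shift and turn from the pose commanded when the call began, along the tool's axes at that moment; what a row does not reach only later rows make up. A row lasts 1/10 s, in which the tool goes at most 50 mm and 8.59 degrees, less where a joint would pass 70% of its speed; a pose out of reach is approached as far as the arm can. A call with a gripper value outside its range is refused whole. OPENING is the finger opening in mm, from 0 to 85.4, set as the call begins (- or left out, the last holds). The fingers move at their own pace and stop on an object; FORCE is the grip in N (left out, the last holds). Time passes only in rows, so rows that repeat a pose let the fingers close. It gives the time, the measured TCP pose, the force and the opening at its end, in the units of the state.
- env.get_state(): the state, without advancing time (a new reading comes with each control period).
- env.read_camera(name): name is "side" or "top"; returns the picture (420x560x3 uint8, blue, green, red); there is no depth.
- env.camera_model(name): a dict with "fx", "fy", "cx", "cy" (pixels), "distortion" ([k1, k2, p1, p2, k3] as OpenCV has them; the pictures are not rectified), "R" (3x3) and "t" (3): a world point X has camera coordinates R X + t. Camera axes: x right, y down, z forward; pixel columns grow to the right and rows downward; lengths in m; the calibration is good to about 2 mm. A picture is of the moment at which its call begins. camera_model takes no time and is no camera call.
- env.hand_in(): hands the job in, once; it reports no verdict.
The state is a dict: "clock": time; "joint_pos": joint angles; "qvel": joint speeds; "tau": joint torques, N m; "tcp_pos": TCP position; "orientation": TCP orientation; "wrist_force": force on the tool from outside, world axes, zero at the start; "ft_torque": the same for the moment, N m; "finger_gap": finger opening in m.
Only numpy, scipy, OpenCV 4.12 (cv2) and the standard library are available. Lean on these libraries where they do the work, as an engineer would, in place of code of your own. Each camera call takes 0.05 s, during which the arm holds its last target.

## Working session

There is one attempt and no reset: what is moved stays moved. The work goes in short steps, Python scripts to look and compute and a shell command to move; the robot and the scene stay as the last step left them, time stands still between calls to the robot, and variables do not carry over. Pictures are saved under pics/ and viewed, and the job is handed in when it is done.

```bash
ls -la && mkdir -p pics
python3 - <<'E'
from workcell import env
import cv2
s=env.get_state()
for k,v in s.items(): print(k,v)
for n in("top","side"):
    cv2.imwrite(f"pics/{n}0.png",env.read_camera(n))
    m=env.camera_model(n)
    for k,v in m.items(): print(k,v)
E
```

```text
total 12
drwxr-xr-x  3 agent agent 4096 Dec  6 18:40 .
drwxr-xr-x 23 root  root  4096 Dec  6 18:40 ..
drwxr-xr-x  2 agent agent 4096 Dec  6 18:40 pics
clock 0.0
joint_pos [ 1.05339809e+00  3.14026539e-01  4.49810487e-02  1.30360172e+00
 -2.51986952e-05  1.43120329e+00]
qvel [-8.56292599e-04  2.00479495e-03 -8.56026534e-04  3.20774946e-04
 -5.36681102e-06  7.38189037e-04]
tau [-1.34013961e-03 -4.80624104e+01  2.98534709e+01  1.92736799e-02
 -1.29316477e-04  2.66715222e-05]
tcp_pos [0.21186343 0.53399484 0.23039485]
orientation [-0.69390542  0.69514996 -0.13298393  0.13257856]
wrist_force [-0.50189084  0.44969304  0.07927018]
ft_torque [ 0.05484429 -0.02424531  0.00782441]
finger_gap 0.08488897884962907
fx 380.7449735693522
fy 380.7449735693522
cx 282.2532221478461
cy 204.0555839745445
distortion [0.0330946 0.        0.        0.        0.       ]
R [[-0.02765309 -0.9995896   0.00747855]
 [-0.98419885  0.02591683 -0.17515974]
 [ 0.17489404 -0.01220409 -0.98451162]]
t [0.03775262 0.48801071 1.12791176]
fx 466.40292180501245
fy 466.40292180501245
cx 278.46055288958985
cy 206.25967224733975
distortion [0.04290229 0.         0.         0.         0.        ]
R [[ 0.96704708 -0.25446603 -0.00818408]
 [-0.13448772 -0.48327109 -0.86507925]
 [ 0.21617815  0.83767302 -0.50156845]]
t [-0.46765814  0.14901227  1.07122693]
```

View pics/top0.png

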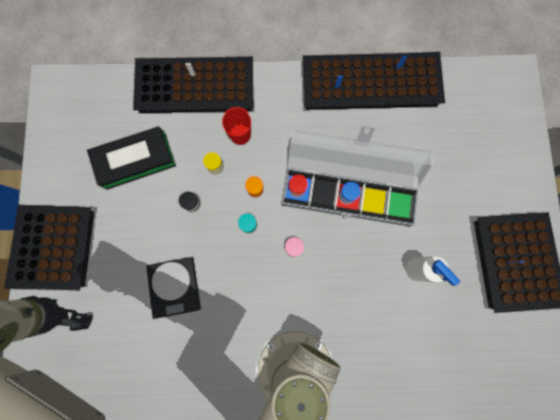

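View pics/side0.png

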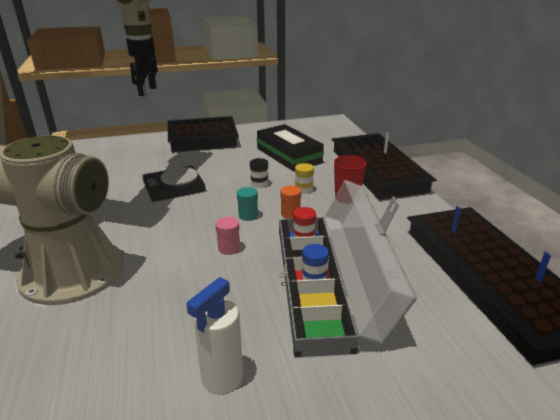

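```bash
cat > h.py <<'E'
from workcell import env
import cv2, numpy as np, sys
from scipy.spatial.transform import Rotation as Ro
def cam(n):
    m=env.camera_model(n); K=np.array([[m["fx"],0,m["cx"]],[0,m["fy"],m["cy"]],[0,0,1.]])
    return K,np.array(m["distortion"]),np.array(m["R"]),np.array(m["t"])
def ray(n,uv):
    K,d,R,t=cam(n); p=cv2.undistortPoints(np.array(uv,float).reshape(-1,1,2),K,d).reshape(-1,2)
    D=np.c_[p,np.ones(len(p))]@R; return -R.T@t, D/np.linalg.norm(D,axis=1,keepdims=True)
def plane(n,uv,z):
    o,D=ray(n,uv); return o+D*((z-o[2])/D[:,2])[:,None]
def tri(a,uva,b,uvb):
    o1,D1=ray(a,uva);o2,D2=ray(b,uvb);d1,d2=D1[0],D2[0]
    s=np.linalg.lstsq(np.c_[d1,-d2],o2-o1,rcond=None)[0]
    p,q=o1+s[0]*d1,o2+s[1]*d2; return (p+q)/2,np.linalg.norm(p-q)
def proj(n,X):
    K,d,R,t=cam(n); return cv2.projectPoints(np.array(X,float).reshape(-1,1,3),cv2.Rodrigues(R)[0],t,K,d)[0].reshape(-1,2)
def shot(n,name=None,crop=None,sc=1):
    im=env.read_camera(n)
    if name:
        o=im if crop is None else im[crop[1]:crop[3],crop[0]:crop[2]]
        cv2.imwrite(f"pics/{name}.png",cv2.resize(o,None,fx=sc,fy=sc,interpolation=cv2.INTER_CUBIC))
    return im
def tool():
    s=env.get_state(); w,x,y,z=s["orientation"]; return np.array(s["tcp_pos"]),Ro.from_quat([x,y,z,w]).as_matrix(),s
def togo(target):
    p,R,s=tool(); return (R.T@(np.array(target)-p)*1000).round(1)
def blobs(im,hlo,hhi,smin=120,vmin=60,amin=25):
    h=cv2.cvtColor(im,cv2.COLOR_BGR2HSV)
    m=cv2.inRange(h,(hlo,smin,vmin),(hhi,255,255))
    n,_,st,c=cv2.connectedComponentsWithStats(m)
    return [(c[i].round(1).tolist(),st[i].tolist()) for i in range(1,n) if st[i][4]>=amin]
E
python3 - <<'E'
from h import *
im=cv2.imread("pics/top0.png"); si=cv2.imread("pics/side0.png")
p,R,s=tool(); print("toolR",R.round(3))
print("campos",(ray("top",[[0,0]])[0]).round(3),(ray("side",[[0,0]])[0]).round(3))
for nm,lo,hi in(("red",0,5),("red2",172,180),("orange",6,15),("yel",22,34),("green",45,80),("blue",105,125)):
    for c,st in blobs(im,lo,hi): print(nm,c,st,plane("top",c,.008).round(3),plane("top",c,.084)[0].round(3))
cv2.imwrite("pics/topz.png",cv2.resize(im[100:240,270:450],None,fx=4.2,fy=4.2,interpolation=cv2.INTER_CUBIC))
cv2.imwrite("pics/sidez.png",cv2.resize(si[130:360,210:420],None,fx=2.6,fy=2.6,interpolation=cv2.INTER_CUBIC))
E
```

```text
toolR [[ 0.929 -0.001  0.369]
 [-0.369 -0.001  0.929]
 [-0.    -1.    -0.002]]
campos [0.284 0.039 1.196] [ 0.241 -0.944  0.662]
red [237.1, 124.0] [222, 106, 29, 38, 803] [[0.766 0.165 0.008]] [0.735 0.157 0.084]
red [297.7, 183.6] [290, 174, 16, 21, 257] [[ 0.56  -0.027  0.008]] [ 0.543 -0.023  0.084]
red [348.0, 205.0] [337, 197, 23, 14, 153] [[ 0.487 -0.184  0.008]] [ 0.474 -0.17   0.084]
orange [367.2, 62.6] [365, 59, 5, 8, 31] [[ 0.972 -0.276  0.008]] [ 0.928 -0.256  0.084]
orange [377.6, 61.8] [375, 59, 6, 7, 33] [[ 0.974 -0.311  0.008]] [ 0.93  -0.289  0.084]
orange [388.6, 61.8] [386, 59, 6, 6, 26] [[ 0.973 -0.348  0.008]] [ 0.929 -0.323  0.084]
orange [409.4, 61.1] [407, 58, 6, 7, 30] [[ 0.974 -0.418  0.008]] [ 0.929 -0.389  0.084]
orange [420.2, 60.9] [418, 58, 6, 7, 28] [[ 0.973 -0.455  0.008]] [ 0.929 -0.423  0.084]
orange [430.3, 60.4] [428, 58, 6, 6, 28] [[ 0.974 -0.489  0.008]] [ 0.93  -0.455  0.084]
orange [314.7, 63.8] [312, 60, 7, 8, 38] [[ 0.973 -0.099  0.008]] [ 0.929 -0.09   0.084]
orange [325.3, 63.2] [322, 60, 7, 8, 33] [[ 0.974 -0.135  0.008]] [ 0.93  -0.123 
[... 10497 characters left out ...]
172.4] [102, 138, 72, 50, 270] [[0.609 0.469 0.008]] [0.589 0.442 0.084]
green [399.8, 204.6] [389, 191, 23, 28, 504] [[ 0.484 -0.348  0.008]] [ 0.471 -0.323  0.084]
blue [401.4, 61.2] [396, 55, 12, 14, 70] [[ 0.974 -0.391  0.008]] [ 0.93  -0.364  0.084]
blue [338.6, 80.9] [335, 75, 9, 13, 65] [[ 0.909 -0.176  0.008]] [ 0.869 -0.162  0.084]
blue [299.8, 193.8] [286, 177, 25, 25, 178] [[ 0.527 -0.033  0.008]] [ 0.511 -0.028  0.084]
blue [350.4, 190.3] [341, 181, 19, 20, 291] [[ 0.534 -0.194  0.008]] [ 0.518 -0.179  0.084]
blue [7.9, 207.2] [0, 185, 19, 45, 723] [[0.508 0.873 0.008]] [0.493 0.82  0.084]
blue [445.0, 272.4] [433, 261, 27, 24, 295] [[ 0.27  -0.468  0.008]] [ 0.271 -0.435  0.084]
```

View pics/topz.png

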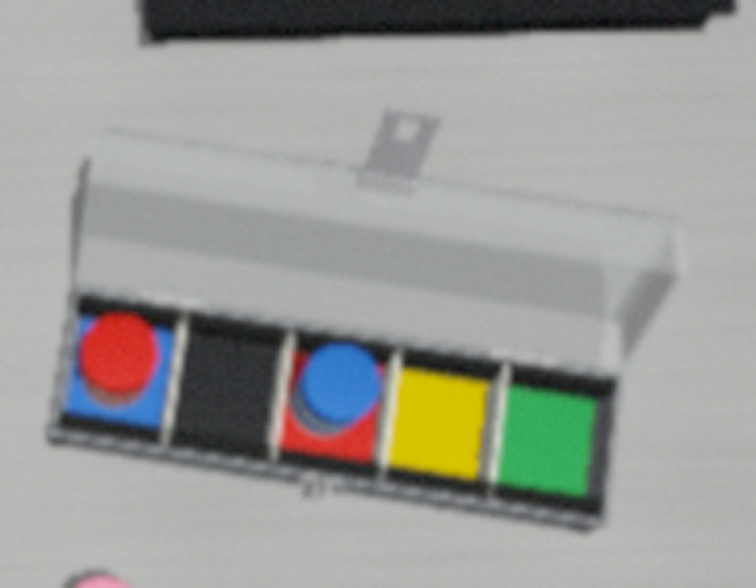

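View pics/sidez.png

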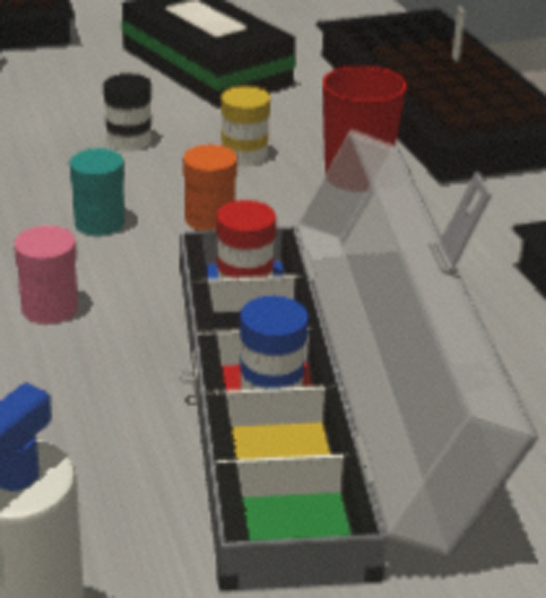

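```bash
cat >> h.py <<'E'
COL={"red":((0,5),(172,180)),"blue":((105,125),),"yellow":((22,34),),"green":((45,80),)}
def capmask(im,col):
    h=cv2.cvtColor(im,cv2.COLOR_BGR2HSV)
    if col=="black": m=cv2.inRange(h,(0,0,0),(180,110,60))
    else:
        m=0
        for lo,hi in COL[col]: m=m|cv2.inRange(h,(lo,110,50),(hi,255,255))
    return m
def cap(im,n,col,guess,z,r=.045):
    "cap blob nearest to the projected guess; returns the cap-middle position on plane z (z: height of the middle of the cap)"
    g=proj(n,[*guess,z])[0]; e=proj(n,[[guess[0]+r,guess[1],z],[guess[0],guess[1]+r,z]]); R=np.abs(e-g).max()
    m=capmask(im,col); w=np.zeros_like(m); cv2.circle(w,tuple(int(v) for v in g.round()),int(R),255,-1); m&=w
    k,l,st,c=cv2.connectedComponentsWithStats(m)
    i=max(range(1,k),key=lambda i:st[i][4]) if k>1 else 0
    if not i: return None
    hull=cv2.convexHull(np.argwhere(l==i)[:,::-1].astype(np.int32)); M=cv2.moments(hull)
    uv=[M["m10"]/M["m00"],M["m01"]/M["m00"]]
    return uv,st[i].tolist(),plane(n,uv,z)[0]
E
python3 - <<'E'
from h import *
im=cv2.imread("pics/top0.png"); si=cv2.imread("pics/side0.png")
for col,g,z in(("red",(.543,-.023),.073),("blue",(.518,-.179),.073),("yellow",(.619,.234),.065),("black",(.5,.31),.065)):
    a=cap(im,"top",col,g,z); b=cap(si,"side",col,a[2][:2],z)
    print(col,a[0],a[1],a[2].round(4)); print("  side",b[0],b[1],b[2].round(4),"tri",tri("top",a[0],"side",b[0]))
# case: front corners z=.044
P=np.array([[52,438],[600,525]])/4.2+[270,100]
F=plane("top",P,.044); d=F[0]-F[1]; print("front edge",F.round(4),np.linalg.norm(d)*1000, "yaw",np.degrees(np.arctan2(-d[0],d[1])))
for n in("yellow","green"):
    m=capmask(im,n)
    k,l,st,c=cv2.connectedComponentsWithStats(m)
    for i in range(1,k):
        if st[i][4]>400: 
            q=cv2.boxPoints(cv2.minAreaRect(np.argwhere(l==i)[:,::-1].astype(np.float32))); print(n,plane("top",q,.008).round(4)[:,:2].tolist())
sq=(np.array([[185,375],[193,400]])/2.6+[210,130]);print(sq)
E
```

```text
red [297.71308016877634, 183.62447257383965] [289, 174, 18, 21, 293] [ 0.545  -0.0235  0.073 ]
  side [304.0581783500238, 215.82451120648543] [293, 207, 23, 19, 376] [ 0.5429 -0.0215  0.073 ] tri (array([ 0.54352507, -0.02325615,  0.07425534]), np.float64(0.002367239430405719))
blue [350.23852116875366, 190.33214072748956] [341, 181, 19, 20, 299] [ 0.5201 -0.1811  0.073 ]
  side [314.94912842404835, 254.3351120597652] [302, 244, 27, 22, 493] [ 0.5177 -0.1788  0.073 ] tri (array([ 0.5184683 , -0.18056593,  0.0744652 ]), np.float64(0.002678004165463746))
yellow [211.8243512974052, 160.91284098469725] [203, 152, 19, 19, 270] [0.6251 0.2372 0.065 ]
  side [303.9886765746638, 169.45222929936307] [295, 162, 19, 16, 253] [0.6259 0.2426 0.065 ] tri (array([0.62406488, 0.23668814, 0.06799383]), np.float64(0.00017383836930685468))
black [188.28904991948468, 200.45652173913044] [180, 193, 18, 17, 225] [0.5034 0.3072 0.065 ]
  side [258.5797101449275, 164.9230072463768] [250, 159, 18, 13, 203] [0.5037 0.3097 0.065 ] tri (array([0.50308965, 0.30692474, 0.06634743]), np.float64(4.5204370467228674e-05))
front edge [[ 0.4879  0.0242  0.044 ]
 [ 0.4136 -0.3703  0.044 ]] 401.4851562474456 yaw -10.66929311060275
yellow [[0.4641, -0.2254], [0.5456, -0.2414], [0.5345, -0.3089], [0.4532, -0.2922]]
green [[0.45, -0.3073], [0.5294, -0.3246], [0.518, -0.3894], [0.4389, -0.3714]]
[[281.15384615 274.23076923]
 [284.23076923 283.84615385]]
```

Run:
```python
from h import *
P=np.array([[218,543],[182,235]])/2.6+[210,130]
F=plane("side",P,.044); d=F[1]-F[0]; print("front edge side",F.round(4),np.linalg.norm(d)*1000,np.degrees(np.arctan2(-d[0],d[1])))
print("staple",tri("top",[[344.8,216.2]],"side",[[282.7,279]]))
# edges of lid (zoom pixel) rim top edge corner etc
T=np.array([[105,130],[680,215]])/4.2+[270,100]; S=np.array([[352,132],[535,435]])/2.6+[210,130]
for a,b in zip(T,S): print("lid corner?",a,b,tri("top",[a],"side",[b]))
print("hasp tip",tri("top",[np.array([413,115])/4.2+[270,100]],"side",[np.array([480,180])/2.6+[210,130]]))
im=cv2.imread("pics/top0.png"); si=cv2.imread("pics/side0.png")
for yaw in(-10.6,):
  c=np.array([.5075,-.184]); ex=np.array([np.cos(np.radians(yaw)),np.sin(np.radians(yaw))]); ey=np.array([-ex[1],ex[0]])
  pts=[[*(c+ex*a+ey*b),.044] for a,b in((-.057,-.205),(.057,-.205),(.057,.205),(-.057,.205))]
  ribs=[[*(c+ex*a+ey*b),.042] for b in(-.12,-.04,.04,.12) for a in(-.037,.043)]
  for n,I,cr in(("top",im,(270,150,430,240)),("side",si,(260,200,420,360))):
    o=cv2.resize(I,None,fx=4,fy=4,interpolation=cv2.INTER_CUBIC)
    q=((proj(n,pts)+.5)*4).astype(int); cv2.polylines(o,[q.reshape(-1,1,2)],True,(255,0,255),1)
    q=((proj(n,ribs)+.5)*4).astype(int)
    for i in range(0,8,2): cv2.line(o,tuple(map(int,q[i])),tuple(map(int,q[i+1])),(0,255,255),1)
    cv2.imwrite(f"pics/fit_{n}.png",o[cr[1]*4:cr[3]*4,cr[0]*4:cr[2]*4])
```

```text
front edge side [[ 0.4145 -0.3711  0.044 ]
 [ 0.493   0.019   0.044 ]] 397.87032346530447 -11.377975549302183
staple (array([ 0.44924952, -0.17055393,  0.01452386]), np.float64(0.0016842714644140712))
lid corner? [295.         130.95238095] [345.38461538 180.76923077] (array([ 0.66451139, -0.01300585,  0.15379119]), np.float64(0.0325324878355376))
lid corner? [431.9047619  151.19047619] [415.76923077 297.30769231] (array([ 0.61715665, -0.41338064,  0.12946285]), np.float64(0.001914633556350064))
hasp tip (array([ 0.66768858, -0.21517518,  0.20463352]), np.float64(0.0011475130952149156))
```

View pics/fit_top.png

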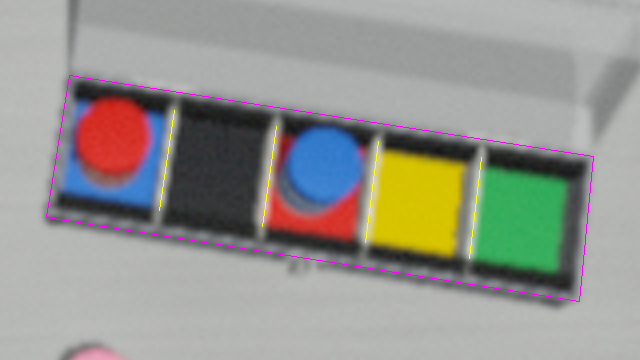

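View pics/fit_side.png

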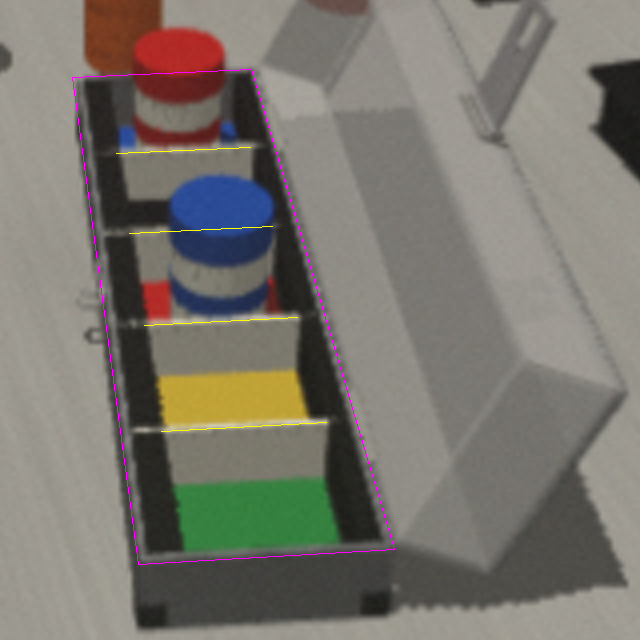

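```bash
cat >> h.py <<'E'
YAW=np.radians(-10.8); EX=np.array([np.cos(YAW),np.sin(YAW),0]); EY=np.array([-EX[1],EX[0],0]); C=np.array([.507,-.1825,0])
def comp(k,z): return C+.003*EX+.08*k*EY+[0,0,z]
def spin():  # deg still to turn so that tool z lies along case x
    p,R,s=tool(); a=np.degrees(np.arctan2(R[1,2],R[0,2])-YAW); return round((a+180)%360-180,2)
def rep():
    p,R,s=tool(); print("t",round(s["clock"],2),"tcp",(p*1000).round(1),"spin left",spin(),"F",np.round(s["wrist_force"],1),"gap",round(s["finger_gap"]*1000,1),"down",R[:,1].round(3),"j",np.round(s["joint_pos"],2))
E
python3 -c "
from h import *
rep();print(togo([.5437,-.0235,.20]))"
```

```text
t 0.1 tcp [211.9 534.  230.5] spin left 79.15 F [1.4 0.4 0.1] gap 85.2 down [-0.001 -0.001 -1.   ] j [ 1.05  0.31  0.05  1.3  -0.    1.43]
[ 514.1   31.  -395.8]
```

```bash
python3 -m inch '[[[40,0,-30,8],[80,0,-60,16],[120,0,-90,24],[160,0,-120,32],[200,0,-155,40],[240,0,-185,48],[280,0,-215,56],[320,0,-245,64],[360,0,-277,72],[400,10,-310,79]]]' 80 40 && python3 -c "
from h import *
rep();print(togo([.5437,-.0235,.15]))"
```

```text
clock: 1.1
tcp_pos: [0.4675, 0.103, 0.2232]
orientation: [-0.451, 0.449, -0.545, 0.546]
wrist_force: [1.1, 1.6, 0.5]
finger_gap: 0.0801
t 1.1 tcp [467.5 103.  223.2] spin left -0.17 F [1.1 1.6 0.5] gap 80.1 down [ 0.002  0.    -1.   ] j [ 0.05  0.13 -0.21  1.23  0.    1.81]
[109.7  73.4  98.7]
```

```bash
python3 -m inch '[[[36,20,33,0],[72,45,66,0],[110,73,99,0],[110,105,99,0],[110,135,99,0],[110,160,99,0],[110,171,99,0],[110,171,99,0]]]' 70 40 && python3 -c "
from h import *
rep();print(togo([.5437,-.0235,.052]))"
```

```text
clock: 1.9
tcp_pos: [0.5416, -0.0212, 0.0498]
orientation: [0.451, -0.452, 0.545, -0.543]
wrist_force: [-1.0, -0.4, -0.3]
finger_gap: 0.0702
t 1.9 tcp [541.6 -21.2  49.8] spin left 0.15 F [-1.  -0.4 -0.3] gap 70.2 down [-0.004  0.001 -1.   ] j [-0.19  0.38 -0.33  0.86  0.    1.57]
[ 1.9 -2.2  2.5]
```

```bash
python3 -m inch '[[[2,-1,2,0],[2,-1,2,0],[2,-1,2,0],[2,-1,2,0],[2,-1,2,0],[2,-1,2,0]]]' 40 40
python3 - <<'E'
from h import *
rep()
shot("side","s1",(210,130,420,360),2.6)
E
```

```text
clock: 2.5
tcp_pos: [0.5456, -0.0239, 0.0536]
orientation: [-0.452, 0.451, -0.544, 0.545]
wrist_force: [-1.1, -0.9, 5.5]
finger_gap: 0.0553
t 2.5 tcp [545.6 -23.9  53.6] spin left 0.16 F [-1.1 -0.9  5.5] gap 55.3 down [ 0.002 -0.    -1.   ] j [-0.19  0.38 -0.32  0.87  0.    1.57]
```

View pics/s1.png

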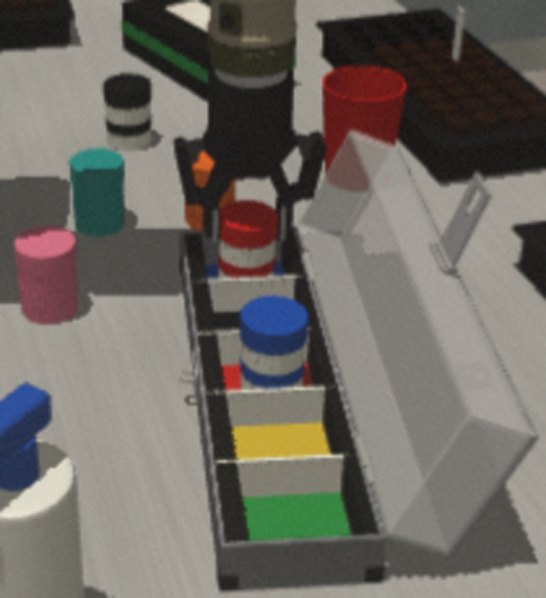

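```bash
python3 -m inch '[[[0,-20,0,0],[0,-42,0,0],[0,-58,0,0],[0,-58,0,0],[0,-58,0,0]]]' && python3 -c "
from h import *
rep();print(togo(comp(1,.0545)))"
```

```text
clock: 3.05
tcp_pos: [0.5445, -0.0238, 0.11]
orientation: [0.451, -0.452, 0.544, -0.544]
wrist_force: [0.3, 0.2, -1.6]
finger_gap: 0.0551
t 3.05 tcp [544.5 -23.8 110. ] spin left 0.15 F [ 0.3  0.2 -1.6] gap 55.1 down [-0.  0. -1.] j [-0.19  0.32 -0.25  1.    0.    1.57]
[83.  55.5 -4.3]
```

```bash
python3 -m inch '[[[30,0,-2,0],[60,0,-3,0],[83,0,-4,0],[83,0,-4,0],[83,20,-4,0],[83,40,-4,0],[83,51,-4,0],[83,55,-4,0],[83,55,-4,0],[83,55,-4,0]]]' && python3 -c "
from h import *
rep()"
```

```text
clock: 4.05
tcp_pos: [0.526, -0.1045, 0.0558]
orientation: [-0.452, 0.451, -0.544, 0.544]
wrist_force: [0.5, 0.2, -1.2]
finger_gap: 0.055
t 4.05 tcp [ 526.  -104.5   55.8] spin left 0.18 F [ 0.5  0.2 -1.2] gap 55.0 down [ 0.001 -0.    -1.   ] j [-0.35  0.36 -0.35  0.87  0.    1.41]
```

```bash
python3 -m inch '[[[0,2,0,0],[0,2,0,0]]]' && python3 -m inch '[[[0,2,0,0],[0,2,0,0],[0,2,0,0],[0,0,0,0],[0,-30,0,0],[0,-70,0,0],[0,-70,0,0],[0,-70,0,0]]]' 72
python3 - <<'E'
from h import *
rep()
im=shot("top","t2",(270,100,450,240),4.2); a=cap(im,"top","blue",(.5185,-.1805),.073); print(a[2],togo([*a[2][:2],.052])); 
a=cap(im,"top","red",(.525,-.1045),.073); print(a)
E
```

```text
clock: 4.25
tcp_pos: [0.5258, -0.1046, 0.0537]
orientation: [-0.452, 0.451, -0.544, 0.544]
wrist_force: [0.1, 0.2, -2.2]
finger_gap: 0.0552
clock: 5.05
tcp_pos: [0.5266, -0.105, 0.1249]
orientation: [-0.452, 0.451, -0.543, 0.545]
wrist_force: [-0.3, 1.1, -0.1]
finger_gap: 0.0724
t 5.05 tcp [ 526.6 -105.   124.9] spin left 0.15 F [-0.3  1.1 -0.1] gap 72.4 down [ 0.003 -0.001 -1.   ] j [-0.35  0.29 -0.25  1.02  0.    1.41]Traceback (most recent call last):
  File "<stdin>", line 3, in <module>
TypeError: 'NoneType' object is not subscriptable
```

View pics/t2.png

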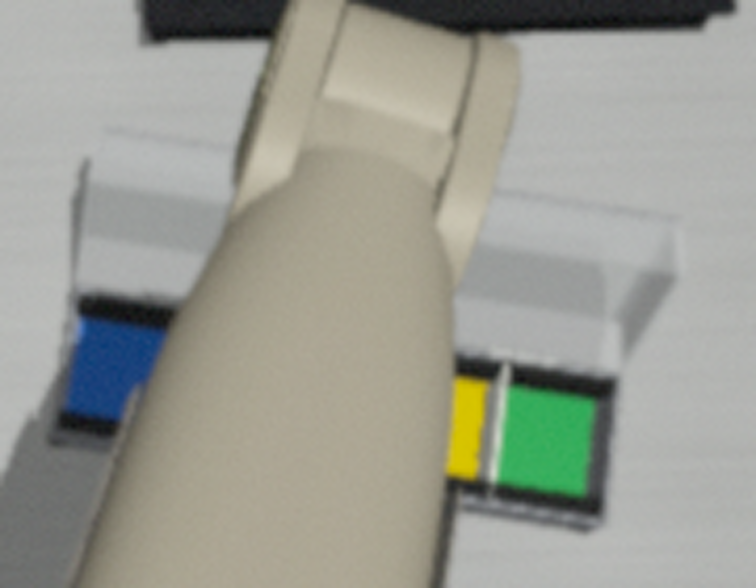

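Run:
```python
from h import *
im=shot("side","s2",(210,130,420,360),2.6); a=cap(im,"side","blue",(.5185,-.1805),.0745); b=cap(im,"side","red",(.525,-.1045),.0745); print(a,b,togo([.5187,-.1805,.052]))
```

```text
([315.0562119584676, 254.34300035803793], [302, 244, 27, 22, 488], array([ 0.51723264, -0.18088238,  0.0745    ])) ([306.81772151898736, 234.5493670886076], [295, 225, 25, 20, 416], array([ 0.52356026, -0.10373376,  0.0745    ])) [75.9 70.9  8. ]
```

View pics/s2.png

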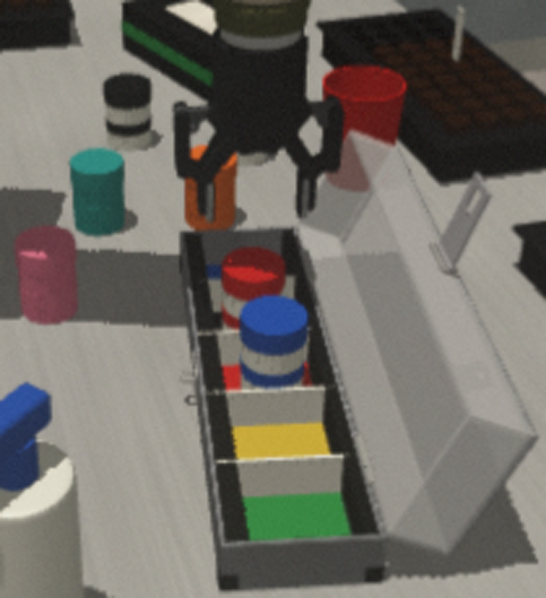

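```bash
python3 -m inch '[[[40,0,4,0],[76,0,8,0],[76,15,8,0],[76,40,8,0],[76,60,8,0],[76,70,8,0],[76,70,8,0],[76,70,8,0]]]' 72 && python3 -m inch '[[[0,0,0,0],[0,0,0,0],[0,0,0,0],[0,0,0,0],[0,0,0,0],[0,0,0,0]]]' 40 40 && python3 -m inch '[[[0,-20,0,0],[0,-42,0,0],[0,-65,0,0],[0,-90,0,0],[0,-100,0,0],[0,-100,0,0]]]' && python3 -c "
from h import *
rep();print(togo(comp(2,.0545)))"
```

```text
clock: 5.95
tcp_pos: [0.5193, -0.1807, 0.0534]
orientation: [0.451, -0.452, 0.544, -0.544]
wrist_force: [-0.2, -0.8, 0.4]
finger_gap: 0.0718
clock: 6.55
tcp_pos: [0.5202, -0.1812, 0.0548]
orientation: [-0.452, 0.451, -0.543, 0.545]
wrist_force: [-0.8, 0.2, 6.9]
finger_gap: 0.0553
clock: 7.15
tcp_pos: [0.5203, -0.1813, 0.1549]
orientation: [-0.452, 0.451, -0.543, 0.545]
wrist_force: [-0.0, -0.5, -2.3]
finger_gap: 0.0546
t 7.15 tcp [ 520.3 -181.3  154.9] spin left 0.16 F [-0.  -0.5 -2.3] gap 54.6 down [ 0.003 -0.001 -1.   ] j [-0.48  0.3  -0.16  1.1   0.    1.28]
[-156.4  100.2   -9.7]
```

```bash
python3 -m inch '[[[-40,0,-3,0],[-80,0,-6,0],[-120,0,-9,0],[-156,0,-10,0],[-156,0,-10,0],[-156,30,-10,0],[-156,65,-10,0],[-156,88,-10,0],[-156,98,-10,0],[-156,98,-10,0]]]' && python3 -m inch '[[[0,2,0,0],[0,2,0,0],[0,2,0,0]]]' && python3 -c "
from h import *
rep();print(togo(comp(2,.0545)))"
```

```text
clock: 8.15
tcp_pos: [0.5362, -0.0258, 0.0542]
orientation: [0.45, -0.452, 0.545, -0.543]
wrist_force: [0.9, -0.0, -0.8]
finger_gap: 0.0551
clock: 8.45
tcp_pos: [0.5385, -0.026, 0.0535]
orientation: [-0.451, 0.451, -0.544, 0.544]
wrist_force: [0.5, 0.2, -1.4]
finger_gap: 0.0549
t 8.45 tcp [538.5 -26.   53.5] spin left 0.13 F [ 0.5  0.2 -1.4] gap 54.9 down [ 0.  0. -1.] j [-0.2   0.37 -0.34  0.86  0.    1.56]
[-0.3 -1.   1.3]
```

```bash
python3 -m inch '[[[0,1,0,0],[0,1,0,0],[0,1,0,0],[0,0,0,0],[0,-30,0,0],[0,-70,0,0],[0,-70,0,0],[0,-70,0,0]]]' 72
python3 - <<'E'
from h import *
rep()
im=shot("side","s3",(210,130,420,360),2.6); a=cap(im,"side","blue",comp(2,0)[:2],.0745); b=cap(im,"side","red",(.525,-.1045),.0745); print(a,b); print(togo([.5250,-.1045,.053]))
E
```

```text
clock: 9.25
tcp_pos: [0.5394, -0.0258, 0.1248]
orientation: [-0.452, 0.451, -0.543, 0.545]
wrist_force: [-0.4, -0.4, -0.8]
finger_gap: 0.072
t 9.25 tcp [539.4 -25.8 124.8] spin left 0.16 F [-0.4 -0.4 -0.8] gap 72.0 down [ 0.003 -0.001 -1.   ] j [-0.2   0.3  -0.24  1.03  0.    1.56]
([302.3456140350877, 216.60233918128654], [292, 209, 22, 16, 308], array([ 0.53705032, -0.02622363,  0.0745    ])) ([307.05733491498614, 234.84025306445233], [295, 225, 25, 21, 448], array([ 0.52372033, -0.10501371,  0.0745    ]))
[80.  70.6  1.4]
```

View pics/s3.png

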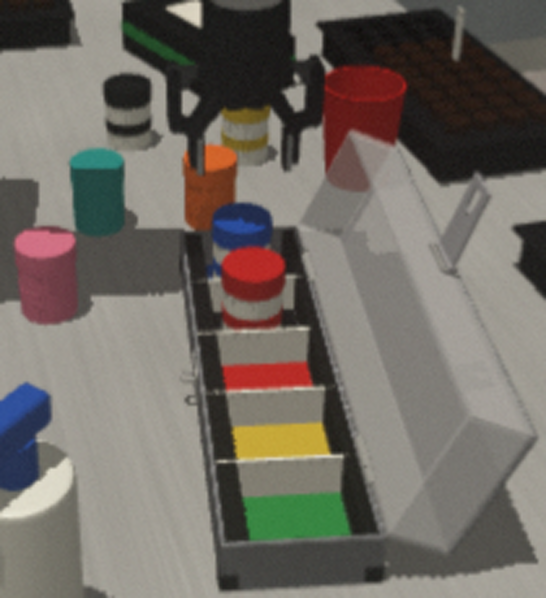

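Blue is now in the blue compartment (cap at side px 302,217), red waits in the black one (307,235). Next: red to the middle compartment.

```bash
python3 -m inch '[[[40,0,1,0],[80,0,1,0],[80,15,1,0],[80,40,1,0],[80,60,1,0],[80,70,1,0],[80,70,1,0],[80,70,1,0]]]' 72 && python3 -m inch '[[[0,0,0,0],[0,0,0,0],[0,0,0,0],[0,0,0,0],[0,0,0,0],[0,0,0,0]]]' 40 40 && python3 -m inch '[[[0,-20,0,0],[0,-42,0,0],[0,-58,0,0],[0,-58,0,0]]]' && python3 -c "
from h import *
rep();print(togo(comp(0,.0545)))"
```

```text
clock: 10.1
tcp_pos: [0.5244, -0.1043, 0.0534]
orientation: [0.451, -0.452, 0.544, -0.544]
wrist_force: [0.0, 0.6, 0.2]
finger_gap: 0.0721
clock: 10.7
tcp_pos: [0.5254, -0.1046, 0.0547]
orientation: [-0.452, 0.451, -0.544, 0.545]
wrist_force: [-0.8, 1.0, 7.4]
finger_gap: 0.0554
clock: 11.1
tcp_pos: [0.526, -0.105, 0.1136]
orientation: [-0.452, 0.451, -0.543, 0.545]
wrist_force: [-0.1, -0.2, -1.6]
finger_gap: 0.0548
t 11.1 tcp [ 526.  -105.   113.6] spin left 0.16 F [-0.1 -0.2 -1.6] gap 54.8 down [ 0.004 -0.001 -1.   ] j [-0.35  0.3  -0.27  1.    0.    1.41]
[79.7 59.1 -1.6]
```

```bash
python3 -m inch '[[[40,0,-1,0],[80,0,-2,0],[80,0,-2,0],[80,20,-2,0],[80,40,-2,0],[80,52,-2,0],[80,58,-2,0],[80,61,-2,0],[80,61,-2,0],[80,61,-2,0]]]' && python3 -m inch '[[[0,0,0,0],[0,0,0,0],[0,0,0,0],[0,0,0,0],[0,-30,0,0],[0,-70,0,0],[0,-110,0,0],[0,-140,0,0],[0,-140,0,0]]]' 72
python3 - <<'E'
from h import *
rep()
im=shot("side","s4",(210,100,420,330),2.6); b=cap(im,"side","red",comp(0,0)[:2],.0745); print(b)
for c,g in(("yellow",(.624,.237)),("black",(.503,.307))):
    a=cap(im,"side",c,g,.065,.06); print(c,a and a[2], a and togo([a[2][0],a[2][1],.15]))
E
```

```text
clock: 12.1
tcp_pos: [0.5058, -0.1815, 0.0543]
orientation: [0.451, -0.452, 0.545, -0.544]
wrist_force: [-14.6, 6.6, 35.5]
finger_gap: 0.0548
clock: 13.0
tcp_pos: [0.5104, -0.184, 0.195]
orientation: [-0.453, 0.45, -0.542, 0.547]
wrist_force: [0.9, -0.4, 0.5]
finger_gap: 0.072
t 13.0 tcp [ 510.4 -184.   195. ] spin left 0.16 F [ 0.9 -0.4  0.5] gap 72.0 down [ 0.007 -0.004 -1.   ] j [-0.49  0.26 -0.12  1.19  0.    1.26]
([309.33264248704666, 255.74162348877374], [296, 245, 27, 23, 508], array([ 0.50393367, -0.18243965,  0.0745    ]))
yellow [0.59927222 0.14999036 0.065     ] [-344.4   42.2   26.6]
black [0.50392921 0.31022499 0.065     ] [-484.3   41.4  -96.7]
```

View pics/s4.png

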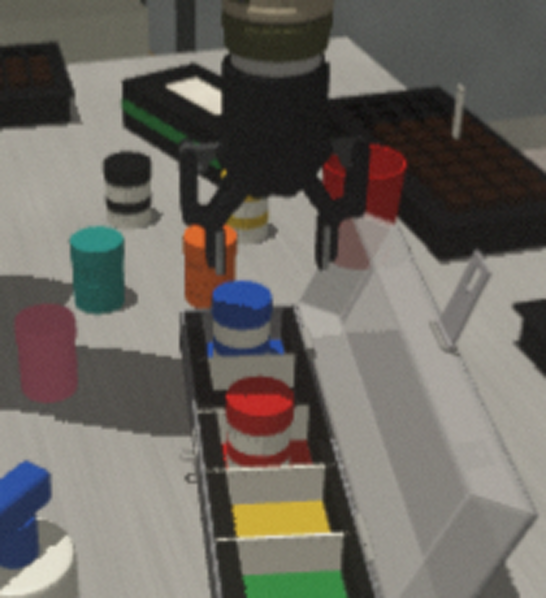

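```bash
python3 -m inch '[[[-48,0,-8,0],[-96,0,-18,0],[-144,0,-28,0],[-192,0,-38,0],[-240,0,-48,0],[-288,0,-58,0],[-336,0,-68,0],[-384,10,-78,0],[-430,25,-88,0],[-470,40,-96,0]]]' 75
python3 - <<'E'
from h import *
rep(); im=shot("side","s5"); a=cap(im,"side","black",(.503,.307),.065,.04); print(a); print(togo([.503,.307,.10])); tp=shot("top","t5")
E
```

```text
clock: 14.05
tcp_pos: [0.499, 0.2991, 0.1482]
orientation: [0.451, -0.452, 0.544, -0.544]
wrist_force: [0.2, -0.2, 0.3]
finger_gap: 0.0751
t 14.05 tcp [499.  299.1 148.2] spin left 0.22 F [ 0.2 -0.2  0.3] gap 75.1 down [-0.002 -0.001 -1.   ] j [ 0.4   0.36 -0.09  1.12  0.    2.16]
([258.5797101449275, 164.9230072463768], [250, 159, 18, 13, 204], array([0.50365904, 0.3097488 , 0.065     ]))
[-4.1 45.1  5. ]
```

View pics/s5.png

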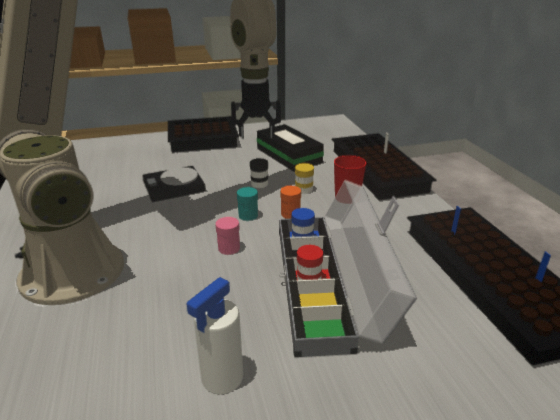

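View pics/t5.png

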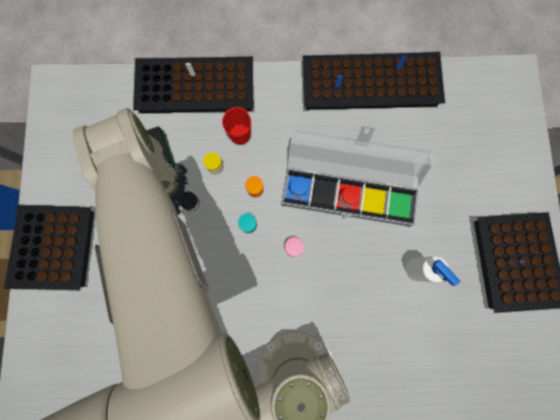

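```bash
python3 -m inch '[[[-4,20,5,0],[-4,50,5,0],[-4,75,5,0],[-4,93,5,0],[-4,102,5,0],[-4,102,5,0],[-4,102,5,0]]]' 75 && python3 -m inch '[[[0,0,0,0],[0,0,0,0],[0,0,0,0],[0,0,0,0],[0,0,0,0],[0,0,0,0]]]' 40 40 && python3 -m inch '[[[0,-20,0,0],[0,-42,0,0],[0,-80,0,0],[0,-120,0,0],[0,-130,0,0],[0,-130,0,0]]]' && python3 -c "
from h import *
rep();print(togo(comp(1,.0565)))"
```

```text
clock: 14.85
tcp_pos: [0.5061, 0.2997, 0.0488]
orientation: [-0.451, 0.451, -0.544, 0.544]
wrist_force: [0.8, -0.8, 0.3]
finger_gap: 0.0749
clock: 15.45
tcp_pos: [0.507, 0.3004, 0.05]
orientation: [-0.452, 0.45, -0.544, 0.545]
wrist_force: [-0.3, 0.1, 6.6]
finger_gap: 0.055
clock: 16.05
tcp_pos: [0.5071, 0.3004, 0.1805]
orientation: [-0.453, 0.45, -0.544, 0.545]
wrist_force: [0.6, -0.5, -1.5]
finger_gap: 0.0547
t 16.05 tcp [507.1 300.4 180.5] spin left 0.16 F [ 0.6 -0.5 -1.5] gap 54.7 down [ 0.004  0.002 -1.   ] j [ 0.4   0.36 -0.02  1.19  0.    2.16]
[394.9 123.4  91.9]
```

```bash
python3 -m inch '[[[48,0,11,0],[96,0,22,0],[144,0,33,0],[192,0,44,0],[240,0,55,0],[288,0,66,0],[336,0,77,0],[384,0,88,0],[398,10,92,0],[398,40,92,0]]]' && python3 -m inch '[[[0,10,0,0],[0,20,0,0],[0,20,0,0]]]'
python3 - <<'E'
from h import *
rep();print(togo(comp(1,.0585)))
im=shot("side","s6",(210,130,420,360),2.6); p=tool()[0]; a=cap(im,"side","black",p[:2],p[2]+.017,.04); print(a[2]-p,a)
E
```

```text
clock: 17.05
tcp_pos: [0.524, -0.1113, 0.1383]
orientation: [-0.451, 0.45, -0.544, 0.546]
wrist_force: [-0.5, -0.6, -0.8]
finger_gap: 0.0547
clock: 17.35
tcp_pos: [0.5214, -0.1068, 0.1166]
orientation: [0.451, -0.452, 0.545, -0.543]
wrist_force: [0.0, 1.2, -1.1]
finger_gap: 0.0547
t 17.35 tcp [ 521.4 -106.8  116.6] spin left 0.23 F [ 0.   1.2 -1.1] gap 54.7 down [-0.004  0.002 -1.   ] j [-0.35  0.3  -0.27  1.01  0.    1.4 ]
[-2.9 58.1  3.2]
[ 0.00174587 -0.00223808  0.017     ] ([308.4026402640264, 212.9584708470847], [292, 201, 31, 28, 494], array([ 0.52400523, -0.10936832,  0.13486859]))
```

View pics/s6.png

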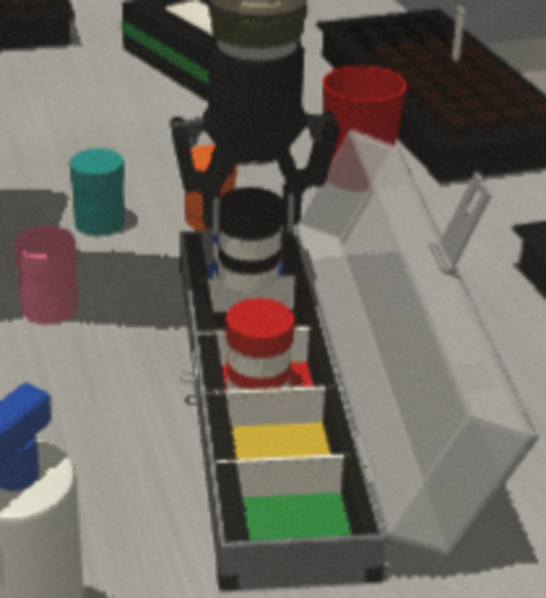

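```bash
python3 -m inch '[[[2,20,3,0],[2,38,3,0],[2,50,3,0],[2,56,3,0],[2,56,3,0],[2,56,3,0]]]' && python3 -c "
from h import *
rep()"
```

```text
clock: 18.0
tcp_pos: [0.5259, -0.1107, 0.0632]
orientation: [-0.452, 0.451, -0.544, 0.544]
wrist_force: [0.6, -0.1, -1.3]
finger_gap: 0.0548
t 18.0 tcp [ 525.9 -110.7   63.2] spin left 0.17 F [ 0.6 -0.1 -1.3] gap 54.8 down [ 0.001 -0.    -1.   ] j [-0.36  0.35 -0.33  0.88  0.    1.4 ]
```

```bash
python3 -m inch '[[[0,2,0,0],[0,4,0,0],[0,4,0,0]]]' && python3 -m inch '[[[0,0,0,0],[0,0,0,0],[0,0,0,0],[0,0,0,0],[0,-30,0,0],[0,-70,0,0],[0,-110,0,0],[0,-140,0,0],[0,-140,0,0]]]' 72
python3 - <<'E'
from h import *
rep()
im=shot("side","s7",(210,100,420,330),2.6); b=cap(im,"side","black",comp(1,0)[:2],.0745,.04); print(b,comp(1,0))
b=cap(im,"side","yellow",(.624,.238),.068,.04); print(b); print(togo([.624,.237,.15]))
E
```

```text
clock: 18.3
tcp_pos: [0.5254, -0.1108, 0.0586]
orientation: [-0.451, 0.451, -0.544, 0.544]
wrist_force: [0.0, -0.6, -1.9]
finger_gap: 0.0548
clock: 19.2
tcp_pos: [0.5281, -0.1117, 0.2036]
orientation: [-0.453, 0.45, -0.542, 0.547]
wrist_force: [-1.2, 0.1, 0.1]
finger_gap: 0.0719
t 19.2 tcp [ 528.1 -111.7  203.6] spin left 0.16 F [-1.2  0.1  0.1] gap 71.9 down [ 0.008 -0.003 -1.   ] j [-0.36  0.25 -0.11  1.2   0.    1.4 ]
([308.6011971567527, 233.38870183314626], [295, 224, 29, 20, 455], array([ 0.52893612, -0.10026123,  0.0745    ])) [ 0.52493737 -0.10447916  0.        ]
([303.9878917378917, 169.47649572649573], [295, 162, 19, 16, 251], array([0.62391254, 0.23649128, 0.068     ]))
[-360.3   50.9   30.8]
```

View pics/s7.png

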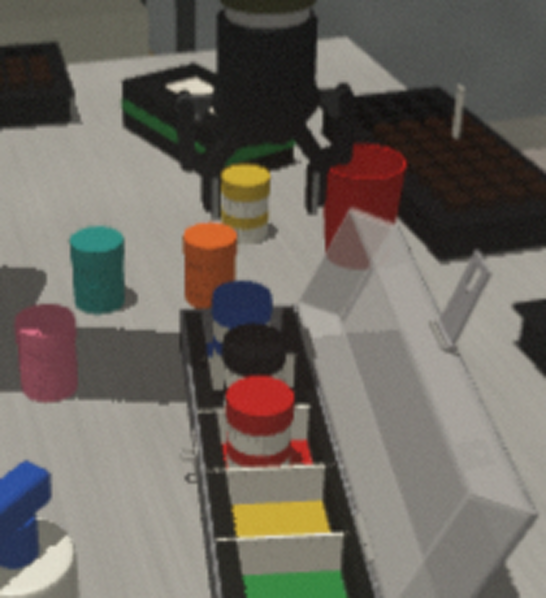

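```bash
python3 -m inch '[[[-48,0,4,0],[-96,0,8,0],[-144,0,12,0],[-192,0,16,0],[-240,0,21,0],[-288,0,25,0],[-330,5,28,0],[-358,20,31,0],[-360,50,31,0],[-360,50,31,0]]]' 75
python3 - <<'E'
from h import *
rep(); im=shot("side"); a=cap(im,"side","yellow",(.624,.237),.068,.04); print(a); print(togo([.624,.2366,.0475]));
E
```

```text
clock: 20.25
tcp_pos: [0.6187, 0.2378, 0.142]
orientation: [0.449, -0.455, 0.545, -0.542]
wrist_force: [-1.6, -0.2, -1.0]
finger_gap: 0.0751
t 20.25 tcp [618.7 237.8 142. ] spin left 0.27 F [-1.6 -0.2 -1. ] gap 75.1 down [-0.01  -0.003 -1.   ] j [0.25 0.53 0.15 1.21 0.   2.  ]
([304.0521072796935, 169.69961685823753], [295, 163, 19, 15, 230], array([0.62364101, 0.23499958, 0.068     ]))
[-0.6 97.   5.1]
```

```bash
python3 -m inch '[[[0,0,0,0],[0,0,0,0]]]' 75 && python3 -c "
from h import *
rep();print(togo([.624,.2366,.0475]))"
```

```text
clock: 20.5
tcp_pos: [0.6231, 0.2366, 0.15]
orientation: [-0.452, 0.451, -0.544, 0.545]
wrist_force: [0.2, -0.2, -0.4]
finger_gap: 0.075
t 20.5 tcp [623.1 236.6 150. ] spin left 0.08 F [ 0.2 -0.2 -0.4] gap 75.0 down [ 0.002  0.    -1.   ] j [0.24 0.52 0.16 1.21 0.   2.  ]
[-1.000e-01  1.025e+02  7.000e-01]
```

```bash
python3 -m inch '[[[0,20,1,0],[0,50,1,0],[0,75,1,0],[0,93,1,0],[0,102,1,0],[0,102,1,0],[0,102,1,0]]]' 75 && python3 -m inch '[[[0,0,0,0],[0,0,0,0],[0,0,0,0],[0,0,0,0],[0,0,0,0],[0,0,0,0]]]' 40 40 && python3 -m inch '[[[0,-20,0,0],[0,-42,0,0],[0,-80,0,0],[0,-120,0,0],[0,-130,0,0],[0,-130,0,0]]]' && python3 -c "
from h import *
rep();print(togo(comp(-1,.0565)))"
```

```text
clock: 21.2
tcp_pos: [0.6243, 0.2371, 0.0481]
orientation: [-0.452, 0.451, -0.544, 0.545]
wrist_force: [0.4, -0.0, 0.9]
finger_gap: 0.075
clock: 21.8
tcp_pos: [0.6246, 0.2375, 0.0486]
orientation: [-0.453, 0.45, -0.544, 0.545]
wrist_force: [0.3, -0.5, 5.9]
finger_gap: 0.0548
clock: 22.4
tcp_pos: [0.6247, 0.2376, 0.179]
orientation: [-0.453, 0.45, -0.543, 0.545]
wrist_force: [0.4, -0.5, -2.1]
finger_gap: 0.0547
t 22.4 tcp [624.7 237.6 179. ] spin left 0.16 F [ 0.4 -0.5 -2.1] gap 54.7 down [ 0.005  0.001 -1.   ] j [0.24 0.51 0.22 1.27 0.   2.  ]
[514.9 121.3 -35.9]
```

```bash
python3 -m inch '[[[48,0,-8,0],[96,0,-16,0],[144,0,-24,0],[192,0,-30,0],[240,0,-36,0],[288,0,-36,0],[336,0,-36,0],[384,0,-36,0],[432,0,-36,0],[480,0,-36,0]]]' && python3 -m inch '[[[35,0,0,0],[35,20,0,0],[35,50,0,0],[35,70,0,0],[35,70,0,0],[35,70,0,0]]]' && python3 -c "
from h import *
rep();print(togo(comp(-1,.0570)))"
```

```text
clock: 23.4
tcp_pos: [0.4974, -0.2289, 0.1741]
orientation: [0.451, -0.452, 0.546, -0.543]
wrist_force: [1.2, -0.4, -1.8]
finger_gap: 0.0549
clock: 24.0
tcp_pos: [0.4917, -0.2614, 0.105]
orientation: [0.451, -0.452, 0.545, -0.543]
wrist_force: [-0.1, 0.4, -1.8]
finger_gap: 0.0548
t 24.0 tcp [ 491.7 -261.4  105. ] spin left 0.16 F [-0.1  0.4 -1.8] gap 54.8 down [-0.003  0.002 -1.   ] j [-0.63  0.35 -0.22  1.    0.    1.12]
[-0.3 48.   3.4]
```

```bash
python3 -m inch '[[[0,20,2,0],[0,36,2,0],[0,43,2,0],[0,47,2,0],[0,47,2,0],[0,47,2,0]]]' && python3 -c "
from h import *
rep();print(togo(comp(-1,.0570)))"
```

```text
clock: 24.6
tcp_pos: [0.4954, -0.263, 0.0604]
orientation: [-0.452, 0.451, -0.544, 0.545]
wrist_force: [-0.7, 1.3, -1.6]
finger_gap: 0.0546
t 24.6 tcp [ 495.4 -263.    60.4] spin left 0.16 F [-0.7  1.3 -1.6] gap 54.6 down [ 0.001 -0.001 -1.   ] j [-0.63  0.39 -0.28  0.9   0.    1.13]
[-1.3  3.4 -0.6]
```

```bash
python3 -m inch '[[[0,3,0,0],[0,3,0,0],[0,3,0,0]]]' && python3 -m inch '[[[0,0,0,0],[0,0,0,0],[0,0,0,0],[0,0,0,0],[0,-30,0,0],[0,-70,0,0],[0,-110,0,0],[0,-140,0,0],[0,-180,0,0],[0,-200,0,0]]]' 72
python3 - <<'E'
from h import *
rep()
im=shot("side","s8",(210,130,420,360),2.6)
im=shot("top","t8")
for k in(.05,): print(togo(C+.2*EX+.09*EY+[0,0,.25]))
E
```

```text
clock: 24.9
tcp_pos: [0.4948, -0.2627, 0.0567]
orientation: [-0.451, 0.451, -0.544, 0.544]
wrist_force: [0.0, 1.3, -1.8]
finger_gap: 0.0549
clock: 25.9
tcp_pos: [0.4957, -0.2633, 0.2603]
orientation: [-0.452, 0.451, -0.543, 0.546]
wrist_force: [0.9, -0.3, 0.0]
finger_gap: 0.072
t 25.9 tcp [ 495.7 -263.3  260.3] spin left 0.16 F [ 0.9 -0.3  0. ] gap 72.0 down [ 0.004 -0.003 -1.   ] j [-0.63  0.28  0.07  1.36  0.    1.13]
[-171.4   11.1  195.7]
```

View pics/s8.png

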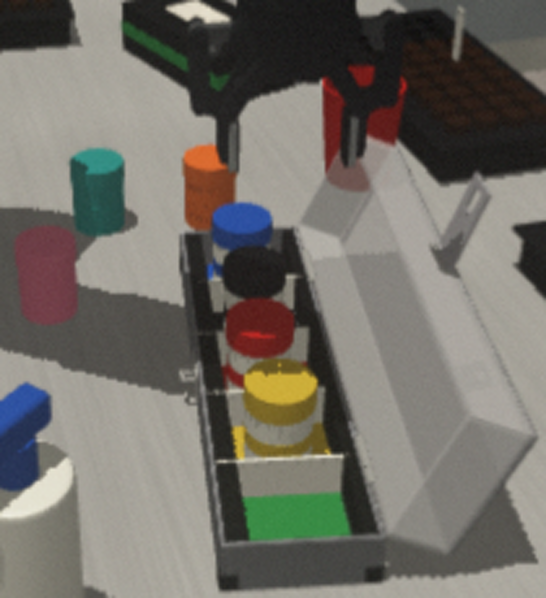

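```bash
python3 -m inch '[[[-45,0,0,0],[-90,0,0,0],[-135,0,30,0],[-170,0,70,0],[-170,0,110,0],[-170,0,150,0],[-170,0,185,0],[-170,0,196,0],[-170,0,196,0],[-170,0,196,0]]]' 0
python3 - <<'E'
from h import *
rep();print(togo(C+.2*EX+.09*EY+[0,0,.12])); shot("side","s9")
im=shot("top","t9")
E
```

```text
clock: 27.0
tcp_pos: [0.7182, -0.1317, 0.2546]
orientation: [0.451, -0.452, 0.545, -0.543]
wrist_force: [0.9, 1.0, 0.3]
finger_gap: 0.0
t 27.0 tcp [ 718.2 -131.7  254.6] spin left 0.16 F [0.9 1.  0.3] gap 0.0 down [-0.003  0.001 -1.   ] j [-0.29  0.66  0.65  1.56  0.    1.47]
[ -0.4 134.6   2.4]
```

View pics/s9.png

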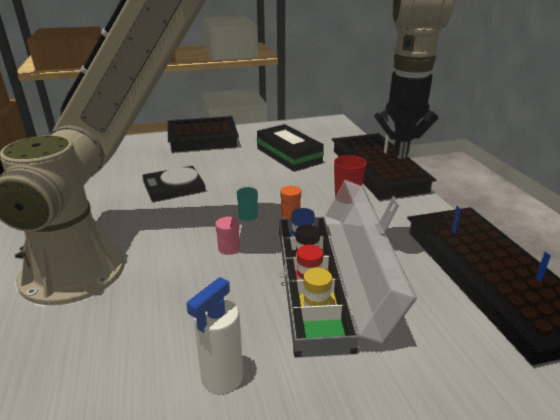

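View pics/t9.png

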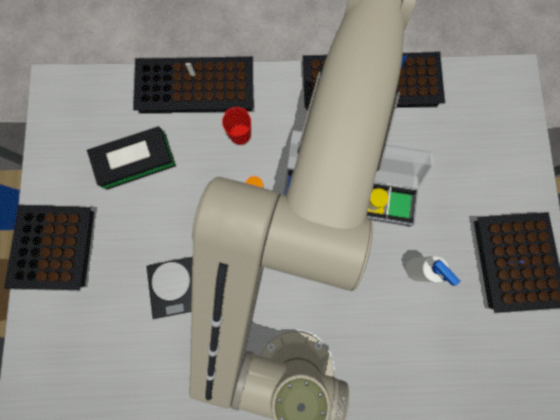

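```bash
python3 -m inch '[[[0,35,1,0],[0,75,1,0],[0,110,1,0],[0,132,1,0],[0,132,1,0],[0,132,1,0],[0,132,-8,0],[0,132,-18,0]]]' 0
python3 - <<'E'
from h import *
rep(); shot("side","s10",(250,100,460,330),2.6)
E
```

```text
clock: 27.9
tcp_pos: [0.7024, -0.129, 0.1277]
orientation: [-0.452, 0.45, -0.543, 0.546]
wrist_force: [0.3, 0.5, 0.7]
finger_gap: -0.0001
t 27.9 tcp [ 702.4 -129.   127.7] spin left 0.15 F [0.3 0.5 0.7] gap -0.1 down [ 0.005 -0.001 -1.   ] j [-0.29  0.62  0.28  1.22  0.    1.46]
```

View pics/s10.png

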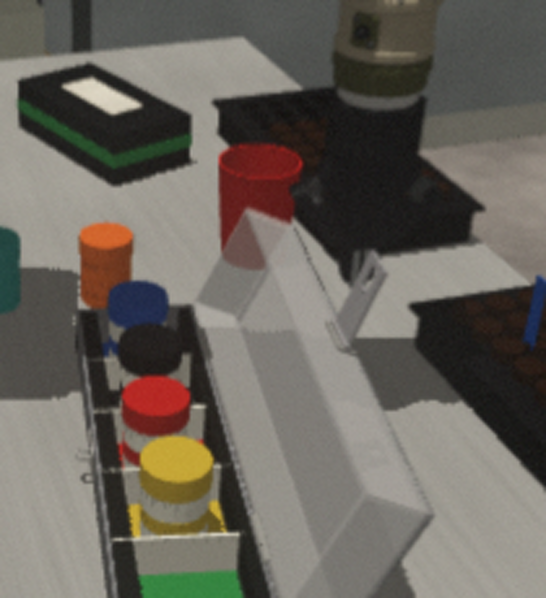

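```bash
python3 -m inch '[[[0,10,0,0],[0,12,-5,0],[0,12,-12,0],[0,12,-20,0],[0,12,-28,0],[0,12,-36,0],[0,12,-44,0],[0,12,-52,0]]]' 0
python3 - <<'E'
from h import *
rep(); shot("side","s11",(250,100,460,330),2.6)
E
```

```text
clock: 28.75
tcp_pos: [0.6568, -0.1208, 0.1184]
orientation: [-0.455, 0.448, -0.539, 0.549]
wrist_force: [7.4, -1.1, 4.9]
finger_gap: -0.0
t 28.75 tcp [ 656.8 -120.8  118.4] spin left 0.16 F [ 7.4 -1.1  4.9] gap -0.0 down [ 0.017 -0.005 -1.   ] j [-0.3   0.53  0.09  1.12  0.    1.45]
```

View pics/s11.png

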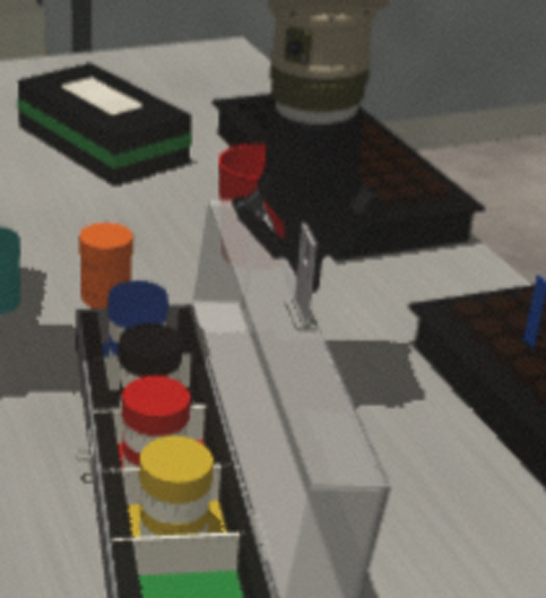

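```bash
python3 -m inch '[[[0,-8,3,0],[0,-16,2,0],[0,-20,-5,0],[0,-20,-13,0],[0,-20,-21,0],[0,-20,-29,0],[0,-20,-37,0],[0,-20,-45,0]]]' 0
python3 - <<'E'
from h import *
rep(); shot("side","s12",(250,100,460,330),2.6)
E
```

```text
clock: 29.6
tcp_pos: [0.6069, -0.111, 0.1345]
orientation: [-0.452, 0.45, -0.543, 0.546]
wrist_force: [4.0, -0.4, 6.9]
finger_gap: -0.0
t 29.6 tcp [ 606.9 -111.   134.5] spin left 0.15 F [ 4.  -0.4  6.9] gap -0.0 down [ 0.005 -0.001 -1.   ] j [-0.31  0.43 -0.02  1.11  0.    1.45]
```

View pics/s12.png

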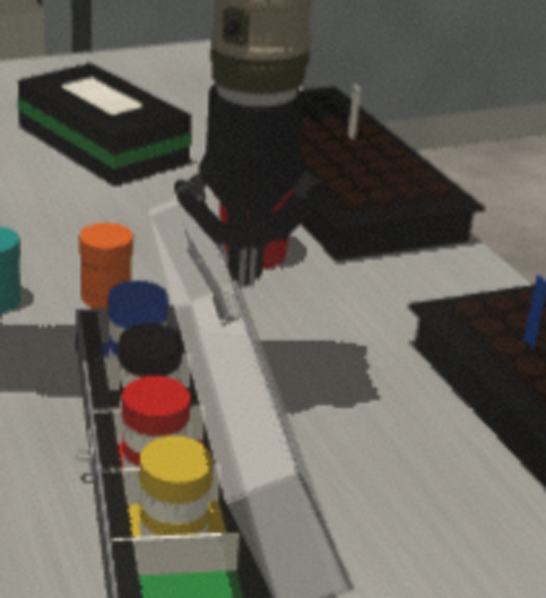

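```bash
python3 -m inch '[[[0,0,-8,0],[0,0,-16,0],[0,0,-24,0],[0,0,-32,0],[0,0,-40,0],[0,0,-48,0],[0,0,-56,0]]]' 0
python3 - <<'E'
from h import *
rep(); shot("side","s13",(250,100,460,330),2.6)
E
```

```text
clock: 30.35
tcp_pos: [0.5495, -0.0999, 0.1321]
orientation: [0.451, -0.452, 0.545, -0.544]
wrist_force: [1.6, 0.0, 0.4]
finger_gap: 0.0003
t 30.35 tcp [549.5 -99.9 132.1] spin left 0.15 F [1.6 0.  0.4] gap 0.3 down [-0.001  0.    -1.   ] j [-0.32  0.33 -0.18  1.06  0.    1.43]
```

View pics/s13.png

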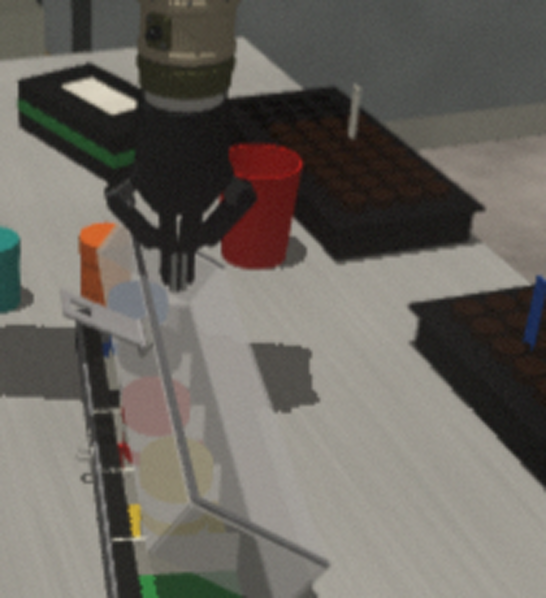

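```bash
python3 -m inch '[[[0,-20,0,0],[0,-45,0,0],[15,-50,-20,0],[30,-50,-45,0],[30,-50,-52,0],[30,-40,-52,0],[30,-30,-52,0],[30,-20,-52,0],[30,-10,-52,0],[30,0,-52,0]]]' 0
python3 - <<'E'
from h import *
rep(); print(togo(C-.025*EX+.06*EY+[0,0,.094])); shot("side","s14",(250,100,460,330),2.6)
E
```

```text
clock: 31.4
tcp_pos: [0.4939, -0.1197, 0.1311]
orientation: [0.451, -0.452, 0.545, -0.544]
wrist_force: [-14.3, 3.6, 25.9]
finger_gap: -0.0001
t 31.4 tcp [ 493.9 -119.7  131.1] spin left 0.18 F [-14.3   3.6  25.9] gap -0.1 down [-0.002  0.001 -1.   ] j [-0.4   0.24 -0.3   1.03 -0.    1.36]
[-0.8 37.1 -0.3]
```

View pics/s14.png

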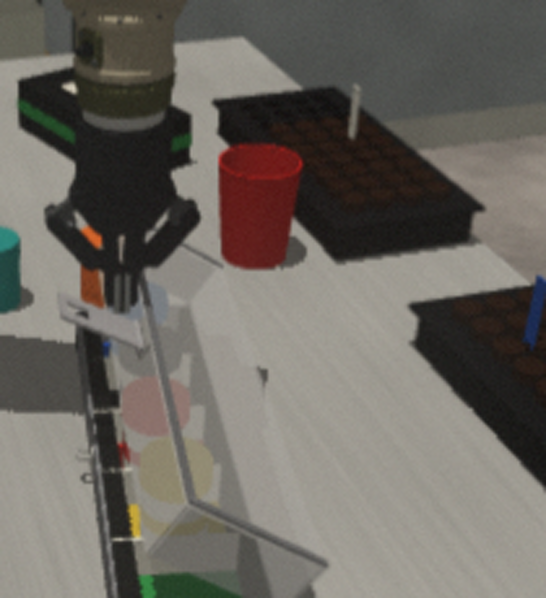

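```bash
python3 -m inch '[[[0,-20,0,0],[0,-45,0,0],[0,-50,20,0],[0,-50,30,0],[0,-45,32,0],[0,-35,32,0],[0,-25,32,0],[0,-15,32,0]]]' 0 && python3 -m inch '[[[0,6,0,0],[0,12,0,0]]]'
python3 - <<'E'
from h import *
rep(); p=tool()[0]-C; print("EX",p@EX,"EY",p@EY); shot("side","s15",(250,100,460,330),2.6)
E
```

```text
clock: 32.25
tcp_pos: [0.5243, -0.1256, 0.1456]
orientation: [0.451, -0.452, 0.545, -0.543]
wrist_force: [0.3, 0.8, -0.4]
finger_gap: -0.0
clock: 32.45
tcp_pos: [0.5253, -0.126, 0.135]
orientation: [0.451, -0.451, 0.544, -0.544]
wrist_force: [0.4, -0.1, 4.0]
finger_gap: 0.0001
t 32.45 tcp [ 525.3 -126.   135. ] spin left 0.15 F [ 0.4 -0.1  4. ] gap 0.1 down [-0.  0. -1.] j [-0.38  0.29 -0.22  1.06  0.    1.37]
EX 0.007368929139724126 EY 0.0589474763374346
```

View pics/s15.png

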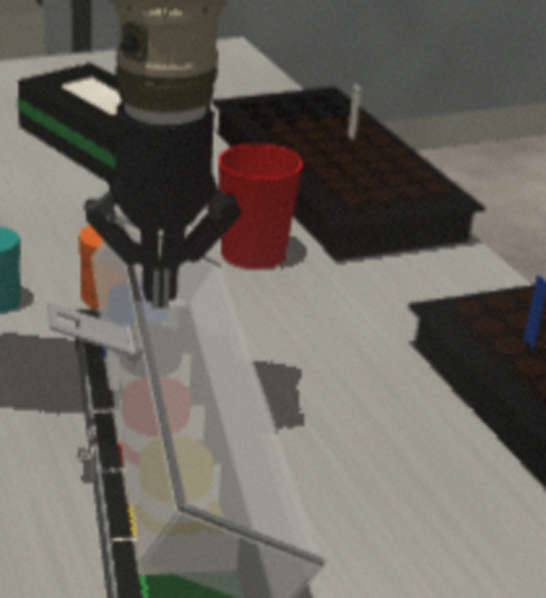

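```bash
python3 -m inch '[[[0,5,-2,0],[0,10,-5,0],[0,15,-9,0],[0,20,-14,0],[0,24,-18,0],[0,28,-22,0]]]' 0
python3 - <<'E'
from h import *
rep(); p=tool()[0]-C; print("EX",p@EX,"EY",p@EY); shot("side","s16",(250,100,460,330),2.6)
E
```

```text
clock: 33.1
tcp_pos: [0.5035, -0.1218, 0.107]
orientation: [0.452, -0.451, 0.544, -0.544]
wrist_force: [-0.4, 0.3, -0.3]
finger_gap: -0.0001
t 33.1 tcp [ 503.5 -121.8  107. ] spin left 0.15 F [-0.4  0.3 -0.3] gap -0.1 down [ 0.  0. -1.] j [-0.39  0.28 -0.32  0.97  0.    1.36]
EX -0.014756722317963265 EY 0.05893050963740115
```

View pics/s16.png

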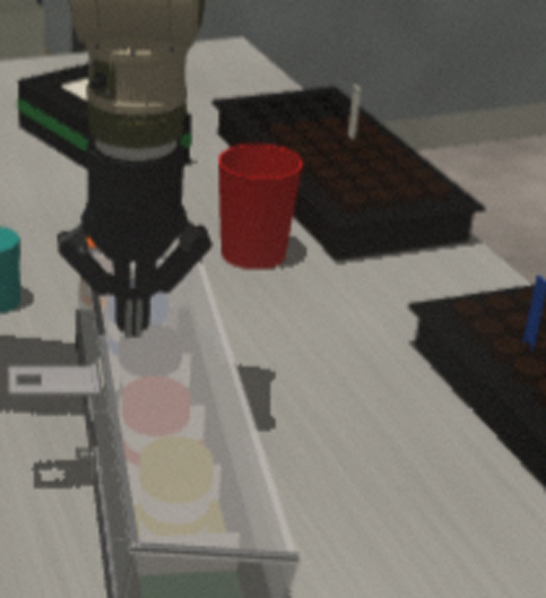

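```bash
python3 -m inch '[[[5,0,-8,0],[10,0,-14,0],[10,5,-14,0],[10,9,-14,0],[10,12,-14,0],[10,14,-14,0],[10,14,-14,0]]]' 0
python3 - <<'E'
from h import *
rep(); p=tool()[0]-C; print("EX",p@EX,"EY",p@EY)
E
```

```text
clock: 33.85
tcp_pos: [0.4882, -0.1292, 0.094]
orientation: [-0.451, 0.452, -0.544, 0.544]
wrist_force: [-2.9, 0.9, 7.9]
finger_gap: 0.0
t 33.85 tcp [ 488.2 -129.2   94. ] spin left 0.16 F [-2.9  0.9  7.9] gap 0.0 down [-0. -0. -1.] j [-0.42  0.27 -0.37  0.93 -0.    1.34]
EX -0.0284318672222544 EY 0.04884943486876481
```

```bash
python3 -m inch '[[[0,1,0,0],[0,2,0,0],[0,3,0,0],[0,3,0,0]]]' 0 && python3 -c "
from h import *
rep()" && python3 -m inch '[[[0,-20,0,0],[0,-60,0,0],[0,-110,0,0],[0,-150,0,0],[0,-150,-40,0],[0,-150,-80,0],[0,-150,-90,0],[0,-150,-90,0]]]' 0
python3 - <<'E'
from h import *
rep(); shot("side","s17",(250,100,460,330),2.6)
im=env.read_camera("top"); cv2.imwrite("pics/t17.png",im)
E
```

```text
clock: 34.25
tcp_pos: [0.4883, -0.1292, 0.0938]
orientation: [-0.452, 0.451, -0.544, 0.545]
wrist_force: [-10.1, 3.3, 28.1]
finger_gap: -0.0002
t 34.25 tcp [ 488.3 -129.2   93.8] spin left 0.18 F [-10.1   3.3  28.1] gap -0.2 down [ 0.001 -0.001 -1.   ] j [-0.42  0.27 -0.37  0.93 -0.    1.34]
clock: 35.05
tcp_pos: [0.3991, -0.1122, 0.2407]
orientation: [-0.452, 0.451, -0.544, 0.544]
wrist_force: [0.5, -0.1, -1.2]
finger_gap: 0.0002
t 35.05 tcp [ 399.1 -112.2  240.7] spin left 0.14 F [ 0.5 -0.1 -1.2] gap 0.2 down [ 0.001 -0.    -1.   ] j [-0.47 -0.   -0.31  1.26  0.    1.29]
```

View pics/s17.png

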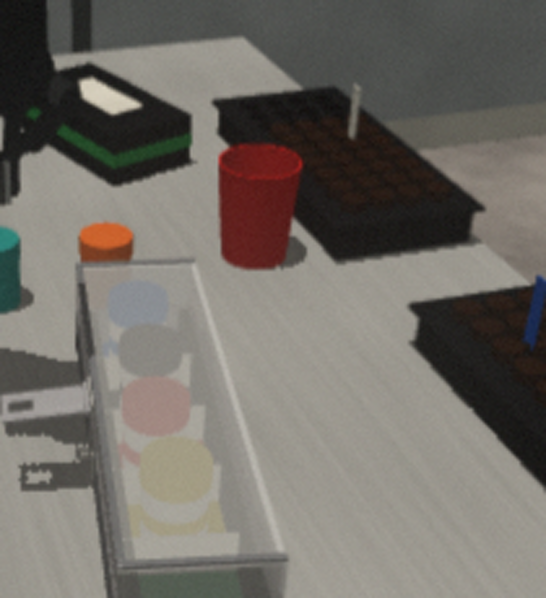

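Run:
```python
from h import *
im=env.read_camera("side")
o=cv2.resize(im[180:360,220:400],None,fx=3.3,fy=3.3,interpolation=cv2.INTER_CUBIC)
pts=[C+a*EX+b*EY+[0,0,.094] for a,b in((-.057,-.205),(.057,-.205),(.057,.205),(-.057,.205))]
q=((proj("side",pts)-[220,180]+.5)*3.3).astype(int); cv2.polylines(o,[q.reshape(-1,1,2)],True,(255,0,255),1)
for a in (1.2,1.3,1.4,1.5,1.6,1.7):
    t=C+(-.0615-.07*np.sin(a))*EX+[0,0,.084-.07*np.cos(a)]
    for s in(-.018,.018):
        u=((proj("side",t+s*EY)[0]-[220,180]+.5)*3.3).astype(int); cv2.circle(o,tuple(map(int,u)),1,(0,0,255),-1)
cv2.imwrite("pics/lidfit.png",o)
```

```text
(no output)
```

View pics/lidfit.png

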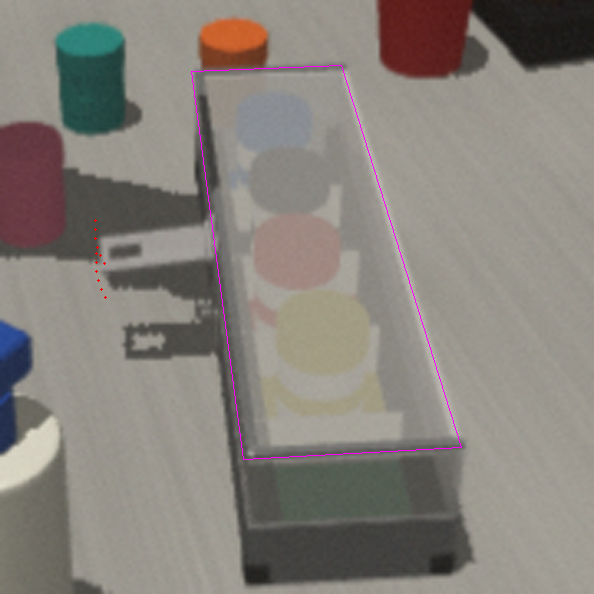

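View pics/t17.png

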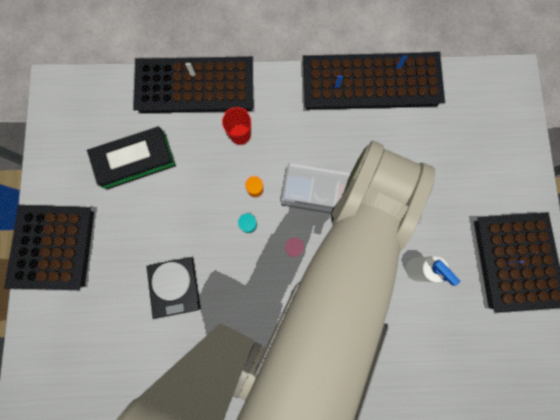

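```bash
python3 -m inch '[[[0,0,0,-8.5],[0,0,0,-17],[0,0,0,-25.5],[0,0,0,-34],[0,0,0,-42.5],[0,0,0,-51],[0,0,0,-59.5],[0,0,0,-68],[0,0,0,-76.5],[0,0,0,-85]]]' 0 && python3 -m inch '[[[0,0,0,-5],[0,0,0,-5],[0,0,0,-5]]]' 0 && python3 -c "
from h import *
rep();print(togo(C-.1*EX+[0,0,.13]))"
```

```text
clock: 36.2
tcp_pos: [0.4012, -0.113, 0.2401]
orientation: [0.701, -0.701, 0.094, -0.094]
wrist_force: [-1.1, -0.5, -0.4]
finger_gap: -0.0003
clock: 36.5
tcp_pos: [0.4006, -0.1128, 0.2402]
orientation: [0.704, -0.704, 0.066, -0.066]
wrist_force: [-0.3, 0.1, 1.1]
finger_gap: 0.0002
t 36.5 tcp [ 400.6 -112.8  240.2] spin left 90.04 F [-0.3  0.1  1.1] gap 0.2 down [-0.  0. -1.] j [-0.47  0.   -0.3   1.26  0.   -0.28]
[ 17.5 110.2 -48.6]
```

```bash
python3 -m inch '[[[8,10,-25,0],[17,40,-49,0],[17,75,-49,0],[17,100,-49,0],[17,112,-49,0],[17,120,-49,0],[17,130,-49,0],[17,138,-49,0],[17,146,-49,0],[17,154,-49,0]]]' 0
python3 - <<'E'
from h import *
rep(); p=tool()[0]-C; print("EX",p@EX,"EY",p@EY); shot("side","s18",(220,180,400,360),3.3)
E
```

```text
clock: 37.5
tcp_pos: [0.4079, -0.164, 0.0863]
orientation: [-0.704, 0.704, -0.065, 0.066]
wrist_force: [-0.8, 0.0, 0.3]
finger_gap: -0.0001
t 37.5 tcp [ 407.9 -164.    86.3] spin left 90.15 F [-0.8  0.   0.3] gap -0.1 down [ 0.001 -0.    -1.   ] j [-0.57  0.16 -0.53  0.88  0.   -0.38]
EX -0.1008270891800544 EY -0.00040407592816440004
```

View pics/s18.png

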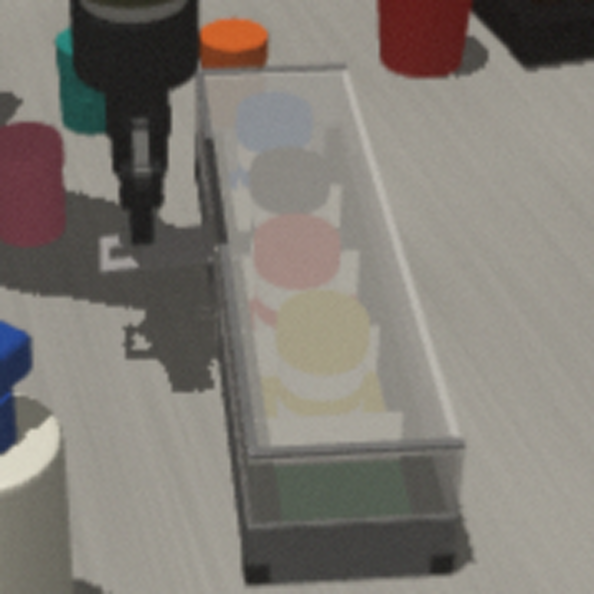

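```bash
python3 -m inch '[[[0,6,0,0],[0,12,0,0],[0,18,0,0],[0,24,0,0],[0,30,0,0],[0,36,0,0],[0,36,0,0]]]' 0
python3 - <<'E'
from h import *
rep(); p=tool()[0]-C; print("EX",p@EX,"EY",p@EY); shot("side","s19",(220,180,400,360),3.3)
E
```

```text
clock: 38.25
tcp_pos: [0.4068, -0.1634, 0.0495]
orientation: [0.704, -0.704, 0.066, -0.065]
wrist_force: [-0.2, -0.5, 0.0]
finger_gap: 0.0
t 38.25 tcp [ 406.8 -163.4   49.5] spin left 90.15 F [-0.2 -0.5  0. ] gap 0.0 down [-0.002  0.001 -1.   ] j [-0.57  0.2  -0.59  0.78  0.   -0.38]
EX -0.10201726752470437 EY -2.7918761153928774e-05
```

View pics/s19.png

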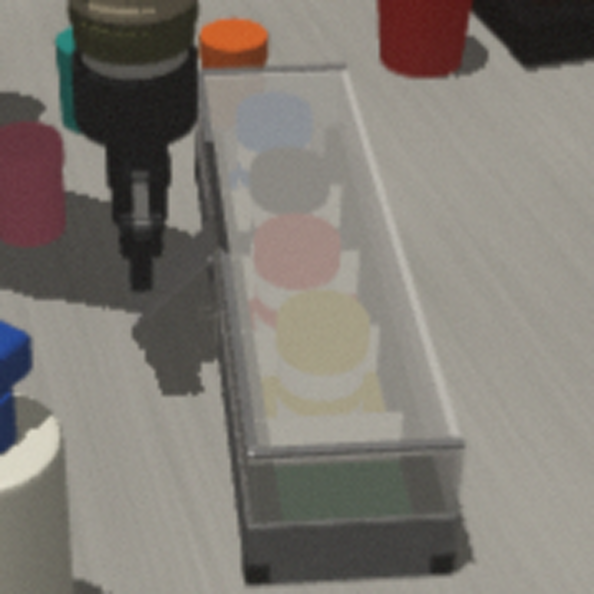

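```bash
python3 -m inch '[[[4,3,0,0],[9,6,0,0],[13,9,0,0],[17,10,0,0],[20,10,0,0],[22,10,0,0],[22,10,0,0]]]' 0
python3 - <<'E'
from h import *
rep(); p=tool()[0]-C; print("EX",p@EX,"EY",p@EY); shot("side","s20",(220,180,400,360),3.3)
E
```

```text
clock: 39.0
tcp_pos: [0.4298, -0.1681, 0.0407]
orientation: [-0.704, 0.704, -0.065, 0.066]
wrist_force: [0.1, 0.1, 0.1]
finger_gap: -0.0002
t 39.0 tcp [ 429.8 -168.1   40.7] spin left 90.17 F [0.1 0.1 0.1] gap -0.2 down [ 0.001 -0.    -1.   ] j [-0.55  0.25 -0.55  0.77  0.   -0.36]
EX -0.07856289596657894 EY -0.0003047641343172629
```

View pics/s20.png

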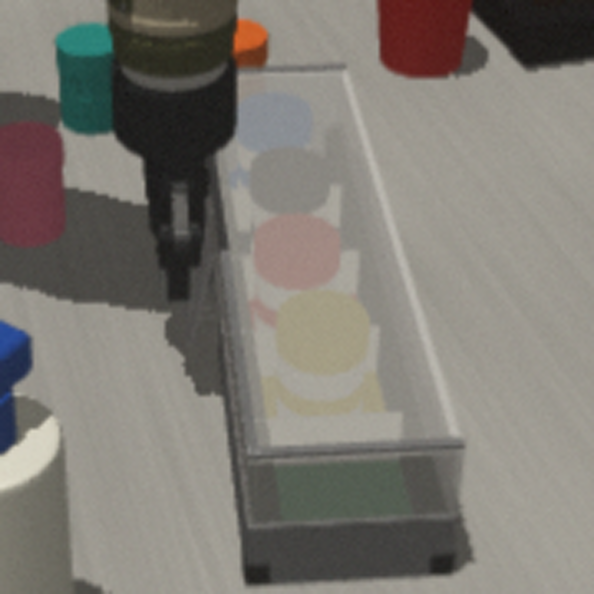

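```bash
python3 -m inch '[[[1,0,0,0],[2,0,0,0],[3,0,0,0],[4,0,0,0],[4,0,0,0]]]' 0 && python3 -m inch '[[[1,0,0,0],[2,0,0,0],[3,0,0,0],[3,0,0,0]]]' 0
python3 - <<'E'
from h import *
rep(); p=tool()[0]-C; print("EX",p@EX,"EY",p@EY); shot("side","s21",(220,180,400,360),3.3)
E
```

```text
clock: 39.55
tcp_pos: [0.4332, -0.1687, 0.0405]
orientation: [0.704, -0.704, 0.066, -0.066]
wrist_force: [-0.4, 0.7, -1.0]
finger_gap: -0.0
clock: 39.95
tcp_pos: [0.4355, -0.169, 0.0404]
orientation: [0.704, -0.704, 0.066, -0.065]
wrist_force: [-2.6, 0.1, 0.5]
finger_gap: -0.0001
t 39.95 tcp [ 435.5 -169.    40.4] spin left 90.15 F [-2.6  0.1  0.5] gap -0.1 down [-0.001  0.    -1.   ] j [-0.54  0.26 -0.53  0.78 -0.   -0.36]
EX -0.07271907656622152 EY -0.0001756037934734708
```

View pics/s21.png

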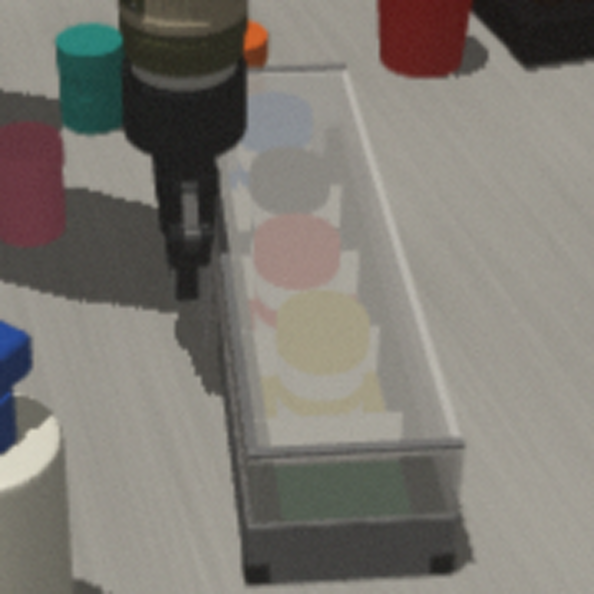

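```bash
python3 -m inch '[[[1,0,0,0],[2,0,0,0],[3,0,0,0],[3,0,0,0]]]' 0 && python3 -c "
from h import *
rep(); p=tool()[0]-C; print('EX',p@EX)"
```

```text
clock: 40.4
tcp_pos: [0.4356, -0.1685, 0.0398]
orientation: [0.704, -0.704, 0.068, -0.063]
wrist_force: [-10.3, 1.3, 4.2]
finger_gap: 0.0001
t 40.4 tcp [ 435.6 -168.5   39.8] spin left 90.13 F [-10.3   1.3   4.2] gap 0.1 down [-0.006  0.002 -1.   ] j [-0.54  0.27 -0.53  0.78 -0.   -0.35]
EX -0.07277726925469348
```

```bash
python3 -m inch '[[[-20,0,0,0],[-60,0,0,0],[-70,-30,0,0],[-75,-70,0,0],[-80,-110,-30,0],[-80,-150,-70,0],[-80,-150,-110,0],[-80,-150,-150,0],[-80,-150,-180,0],[-80,-150,-200,0]]]' 0
python3 - <<'E'
from h import *
rep(); shot("side","s22",(240,200,400,360),3.7); shot("top","t22",(260,150,440,250),4.2)
E
```

```text
clock: 41.4
tcp_pos: [0.3237, -0.3548, 0.1912]
orientation: [-0.703, 0.705, -0.065, 0.067]
wrist_force: [0.9, 0.4, 0.6]
finger_gap: -0.0002
t 41.4 tcp [ 323.7 -354.8  191.2] spin left 90.05 F [0.9 0.4 0.6] gap -0.2 down [ 0.002 -0.003 -1.   ] j [-1.    0.14 -0.27  1.15  0.   -0.81]
```

View pics/s22.png

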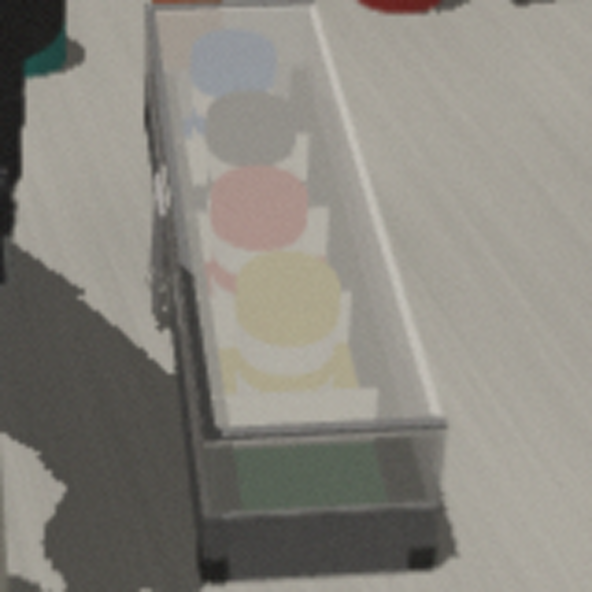

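View pics/t22.png

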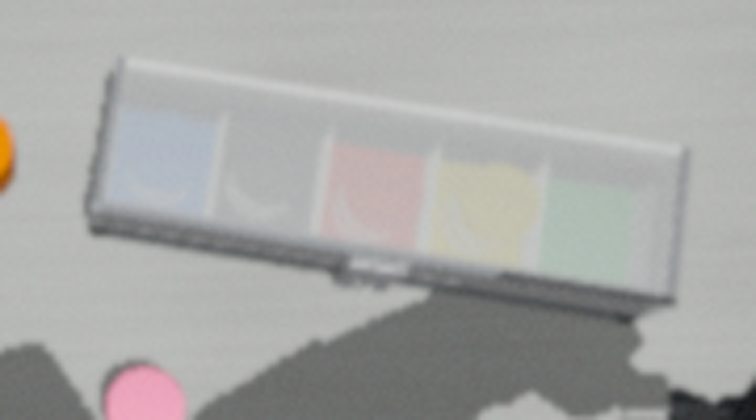

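```bash
python3 -m inch '[[[0,-40,0,0],[0,-60,20,0],[10,-60,60,0],[30,-60,105,0],[40,-60,150,0],[40,-60,195,0],[40,-60,240,0],[40,-60,285,0],[40,-60,330,0],[40,-60,375,0]]]' 0 && python3 -m inch '[[[0,0,45,0],[0,0,90,0],[0,0,135,0],[0,0,180,0],[0,0,200,0],[0,0,200,0]]]'
python3 - <<'E'
from h import *
rep()
S=shot("side"); T=shot("top"); cv2.imwrite("pics/sf.png",S); cv2.imwrite("pics/tf.png",T)
for n,I,(x0,y0,x1,y1),f in(("side",S,(260,230,340,300),8),("top",T,(320,180,390,230),10)):
    o=cv2.resize(I[y0:y1,x0:x1],None,fx=f,fy=f,interpolation=cv2.INTER_CUBIC)
    for a,col in((0,(0,0,255)),(.2,(0,200,0)),(.4,(255,0,0))):
        for s in(-.018,.018):
            h=C-.0615*EX+s*EY+[0,0,.084]; t=C+(-.0615-.07*np.sin(a))*EX+s*EY+[0,0,.084-.07*np.cos(a)]
            q=((proj(n,[h,t])-[x0,y0]+.5)*f).astype(int); cv2.line(o,tuple(map(int,q[0])),tuple(map(int,q[1])),col,1)
    cv2.imwrite(f"pics/h_{n}.png",o)
    cv2.imwrite(f"pics/hr_{n}.png",cv2.resize(I[y0:y1,x0:x1],None,fx=f,fy=f,interpolation=cv2.INTER_CUBIC))
E
```

```text
clock: 42.5
tcp_pos: [0.4319, 0.0124, 0.251]
orientation: [0.704, -0.704, 0.065, -0.066]
wrist_force: [1.8, -0.1, 0.3]
finger_gap: 0.0003
clock: 43.1
tcp_pos: [0.4685, 0.2096, 0.2505]
orientation: [0.705, -0.704, 0.064, -0.064]
wrist_force: [-0.2, 0.2, -0.2]
finger_gap: -0.0001
t 43.1 tcp [468.5 209.6 250.5] spin left 90.45 F [-0.2  0.2 -0.2] gap -0.1 down [ 0.001  0.001 -1.   ] j [ 0.26  0.19 -0.07  1.31  0.    0.44]
```

View pics/h_side.png

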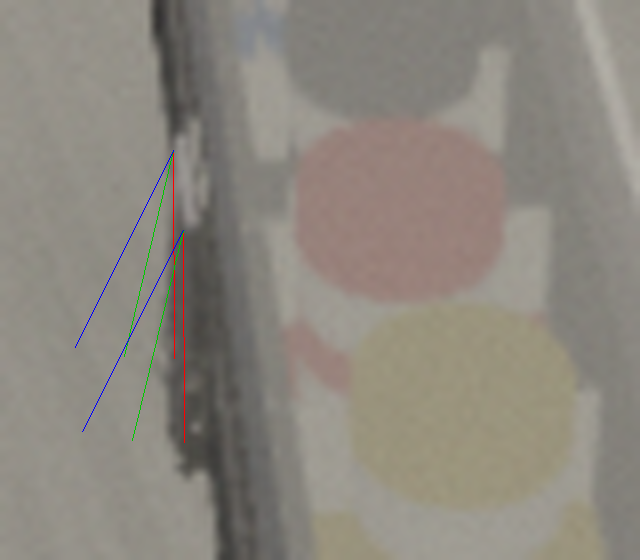

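View pics/hr_side.png

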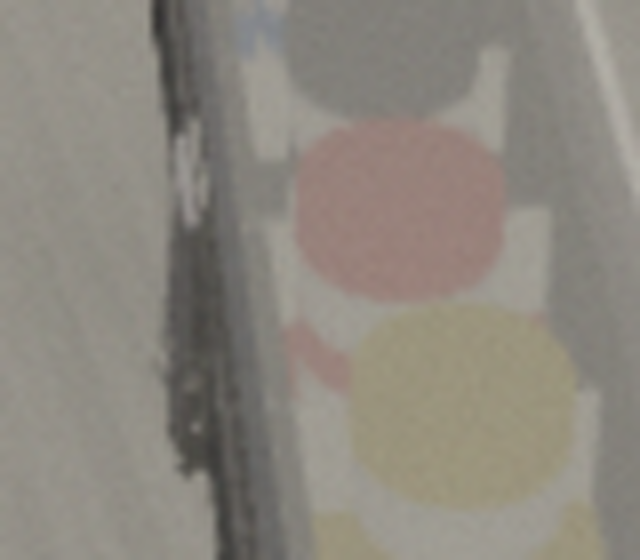

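View pics/h_top.png

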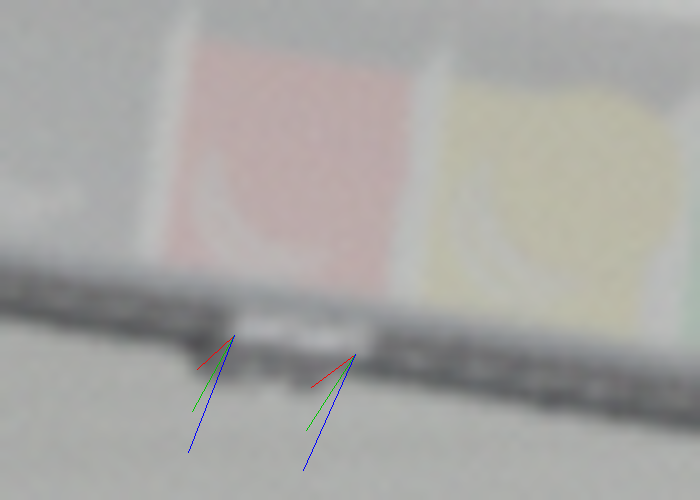

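View pics/tf.png

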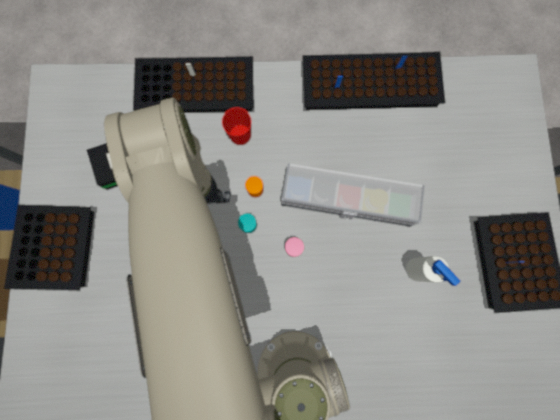

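View pics/sf.png

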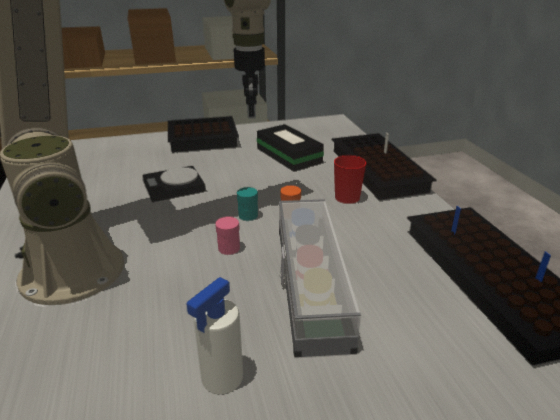

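Run:
```python
from h import *
S=cv2.imread("pics/sf.png")
o=cv2.resize(S[200:360,240:400],None,fx=3.7,fy=3.7,interpolation=cv2.INTER_CUBIC)
pts=[C+a*EX+b*EY+[0,0,.094] for a,b in((-.057,-.205),(.057,-.205),(.057,.205),(-.057,.205))]
q=((proj("side",pts)-[240,200]+.5)*3.7).astype(int); cv2.polylines(o,[q.reshape(-1,1,2)],True,(255,0,255),1)
cv2.imwrite("pics/lidfit2.png",o)
# contrast-stretched hasp crop
g=S[225:300,255:300].astype(float); g=np.clip((g-20)*2.2,0,255).astype(np.uint8)
cv2.imwrite("pics/hc.png",cv2.resize(g,None,fx=7.5,fy=7.5,interpolation=cv2.INTER_CUBIC))
```

```text
(no output)
```

View pics/lidfit2.png

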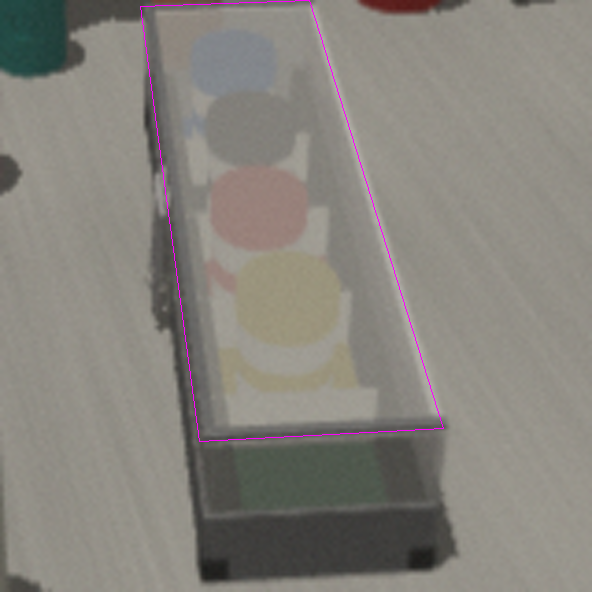

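View pics/hc.png

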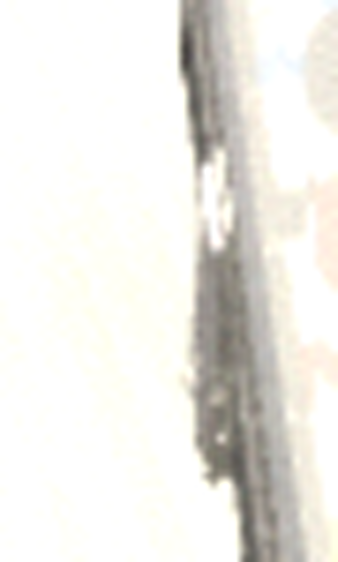

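```bash
python3 -c "
from workcell import env
print(env.hand_in())"
```

```text
the job is handed in; nothing more can be done
None
```

The job is handed in at about 43 s of the 210 s allowed. The last pictures show everything asked for in place.

**Jars:** I swapped the red and blue jars, standing the red one in the empty black-mat compartment meanwhile. I then placed the black and yellow jars from the bench; there was no green jar. Through the closed lid, all four stand upright on the mat of their cap colour.

**Lid:** I shut it with the hasp still swung out at about 1.45 rad. It held firm at 94 mm under a 28 N press, and its outline in the last side picture matches the shut position.

**Hasp:** I swung it down last, until the push stopped dead at about 10 N. From the side the strap looks vertical, to about 0.03 rad, with the staple through the slot. This rests on a blurred, shadowed edge-on view and the feel of that stop. The strap's tip also looked a few pixels lower than I calculated, probably because of a shadow.

**Rough moments, both under the limits:**
- The red jar was set down with about 35 N of wrist force. By the side camera it stands about 5 mm in front of its compartment's centre.
- My first push on the lid landed on its front wall, at about 26 N upward. I backed off and pushed from the top instead.

**Bystanders:** The cup, glove box, scale and spray bottle look unmoved.

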